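# Swing the drip hook out and hang the slide rack

## Robot

A 6-joint arm with a two-finger parallel gripper is mounted at the origin on the work surface. World frame = base frame: x ahead of the robot, y to its left, z up, the work surface at z = 0. Lengths are in mm, angles in rad, forces in N, time in s.
With the tool pointing down it reaches from about 350 to 775 mm from the base axis. Payload 7.3 kg.
Tool frame: the origin (TCP) lies between the finger pads; the fingertips stand tcp_to_tips ahead of it and the grasp point (between the pads) lies 5 mm behind it (tcp_to_tips is the distance from the TCP to the fingertips, in mm); z points along the fingers, x is the direction in which the jaws open and shut, and the axes are right-handed (so a half turn about z gives the same grasp; the last joint's range is limited). The gripper opens to 92 mm and grips with 3 to 60 N. Pads are 19 mm wide; open, the fingers measure 130 mm over their backs; the gripper's body (75 mm by 190 mm) begins 47 mm behind the grasp point.
Start: joints at [-1.297, 0.342, 1.524, -0, 1.275, -0.146], TCP at [214.002, -479.423, 240.741] pointing down, gripper open.
Joint ranges: [-2.53, 2.53], [-0.77, 2.02], [0.04, 2.7], [-1, 4.14], [0.28, 2.66], [-3.11, 3.11]. Speed limits (rad/s): [2.57, 2.57, 3.14, 3.14, 3.14, 3.14].

## Interface

Orientations are given as [roll, pitch, yaw] about the fixed x, y, z axes, in that order (R = Rz(yaw) Ry(pitch) Rx(roll)).
In Python, from plant import * gives the robot as it stands.
- The arm moves only by the tool drive_tool, never from a script. Its argument "deltas" is a list of rows, each an object of numbers: "hand": the gripper's target within -1 to 1 (shut at 1, half-way at 0, fully open at -1); "tx", "ty", "tz": the shift along the tool's x, y, z each as a share of 4 cm, from -1 to 1; "wx", "wy", "wz": the turn, a rotation vector about the tool's x, y, z each as a share of 5 degrees, from -1 to 1. In form: [{"hand": .., "tx": .., "ty": .., "tz": .., "wx": .., "wy": .., "wz": ..}, ...]. A call has 1 to 20 rows; each row shifts and turns the commanded pose from where the row before left it, along the tool's axes as they then stand; what a row does not reach is not made up. A row lasts 1/12 s, in which the tool goes at most 41.7 mm and 7.16 degrees, less where a joint would pass 70% of its speed; a pose out of reach is approached as far as the arm can. A call with a number of a shift or a turn outside -1 to 1 is refused whole. A call with a gripper value outside its range is refused whole. The fingers move at their own pace and stop on an object; the grip force is fixed at half the most. Time passes only in rows, so rows that do not move let the fingers close. It gives the time, the measured TCP pose, the force and the opening at its end, in the units of the state.
- get_obs(): the state, without advancing time (a new reading comes with each control period).
- capture(name): name is "side" or "top"; returns the picture (480x640x3 uint8, red, green, blue); there is no depth.
- camera_model(name): a dict with "fx", "fy", "cx", "cy" (pixels), "D" ([k1, k2, p1, p2, k3] as OpenCV has them; the pictures are not rectified), "rvec" (rotation vector, rad) and "tvec" (3), from world to camera coordinates, as OpenCV has them. Camera axes: x right, y down, z forward; pixel columns grow to the right and rows downward; lengths in mm; the calibration is good to about 2 mm. A picture is of the moment at which its call begins. camera_model takes no time and is no camera call.
- close_job(): hands the job in, once; it reports no verdict.
The state is a dict: "time": time; "joint_positions": joint angles; "dq": joint speeds; "tau": joint torques, N m; "tool_pos": TCP position; "tcp_rot": TCP orientation; "contact_force": force on the tool from outside, world axes, zero at the start; "moment": the same for the moment, N m; "grip_width": finger opening in mm.
Only numpy, scipy, OpenCV 4.12 (cv2) and the standard library are available. Lean on these libraries where they do the work, as an engineer would, in place of code of your own. Each camera call takes 0.05 s, during which the arm holds its last target.

## Task

Without gripping the hook, push the swivel hook on the drip stand with the closed fingers, anticlockwise seen from above, until it points out over the tray and has been pressed on through its stiff last bit to its solid stop, gently (never harder than about 20 N). Then take the slide rack by its white tab, keep it upright, slide its handle over the end of the hook, lower it softly into the dip of the hook and let it go, so that it hangs still over the tray. Leave the bottle, specimen box, mouse and tweezers where they are.

Things in the scene. Friction and masses are not known exactly. Their poses are not given: they have to be found in the camera images.
- stand: Fixed drip stand: dark base plate 210 x 150 mm, 6 mm thick, white tray on it 130 x 150 mm (rim 24 mm above the bench), upright steel post 22 mm across. Origin: on the post's axis, at bench height; z up. Its -x axis points from the post along the tray's middle line. The plate reaches 165 mm from the post on the tray side, 45 mm on the other.
- hook: Swivel hook on the post, 10 mm steel rod. Origin on the turning axis, 178 mm above the bench, at the rod's mid-height; x along the rod outwards, z up. Its 28 mm hub ends 12 mm above the origin. It starts 1.2 to 2.4 rad clockwise (from above) of the tray's middle line, swings with light friction and stays where left. Going anticlockwise, the free swing ends over the tray, somewhat short of that line.
- hook_mid (a point): Centre of the hook's rod 50 mm from the turning axis. Axes as the hook's. Pushed 65 mm from the axis the hook swings freely at about 2 N, until it takes up the lock; where that happens cannot be seen and differs each time.
- hook_tip (a point): Centre of the rod at its upturned free end, 98 mm from the turning axis and 16 mm above the hook's origin (the very top is 5 mm higher). Axes as the hook's.
- lock (a joint): Stiff lock at the end of the hook's swing, rad: 0 open (start), 0.06 fully home on a hard stop. It moves only when the hook, at the end of its free swing, is pressed on anticlockwise with 0.6 N m (9 N at 65 mm from the axis) for the last 0.06 rad, then meets the hard stop. It stays where left and looks no different locked or open.
- hook_saddle (a point): Top of the rod at the bottom of its dip, 70 mm from the turning axis, 3 mm below the hook's origin: here the rack's handle hangs. The rod's centre line is level to 50 mm, 8 mm lower at 70 mm, level again at 90 mm, then turns up. Axes as the hook's.
- rack: Steel slide rack, 0.2 to 0.4 kg, loose: basket 70 (x) x 84 (y) x 40 mm high. Origin: centre of underside, z up. A 6 mm wire handle in its y-z plane rises at y = +-42 mm to 75 mm height, then as an upside-down V to its peak, 102 mm underside. On it a white tab 16 (x) x 12 (y) mm, 106 to 151 mm high: pinch it from above across the 12 mm. A half turn looks the same.
- rack_apex (a point): Underside of the peak of the rack's wire handle, 102 mm above the rack's origin; axes as the rack's.
- bottle: White closed plastic bottle, 64 mm across, 150 mm high, standing loose, not to be disturbed. Origin: centre of its underside.
- specimen_box: Clear flat box 74 x 74 mm, 28 mm high, loose, not to be disturbed. Origin: centre of its underside.
- mouse: Cream computer mouse 100 x 58 mm, 31 mm high, loose, not to be disturbed. Origin: centre of its underside.
- tweezers: Steel tweezers 115 mm long along x, 6 mm high, lying loose on a paper towel, not to be disturbed. Origin: underside, near the middle.
Not all that is in view belongs to the job. Leave any black look-alike of the rack alone.

How it is judged:
By the outcome, as a careful person would: the job done as asked, in the order asked, and still so for the second after the job is handed in, with the robot touching nothing.
It also fails if it takes over 72 s, if anything falls off the work surface, if the arm or the gripper's body presses on something with over 40 N, if the wrist force passes 120 N, or if a joint passes its speed limit or range.

## Working session

There is one attempt and no reset: what is moved stays moved. The work goes in short steps, Python scripts to look and compute and a tool call to move; the robot and the scene stay as the last step left them, time stands still between calls to the robot, and variables do not carry over. Pictures are saved under pics/ and viewed, and the job is handed in when it is done.

Besides the shell and the picture viewer there is one more tool, called by a JSON object that holds its "fn" and its "kwargs". drive_tool: Moves the arm, as the interface text tells. Its arguments: {"type":"object","properties":{"deltas":{"type":"array","items":{"type":"object","properties":{"hand":{"type":"number"},"tx":{"type":"number"},"ty":{"type":"number"},"tz":{"type":"number"},"wx":{"type":"number"},"wy":{"type":"number"},"wz":{"type":"number"}}}}},"required":["deltas"]}

```bash
ls; mkdir -p pics; python3 - <<'E'
from plant import *
import cv2
o=get_obs();print(o)
for n in("side","top"):
    im=capture(n);cv2.imwrite(f"pics/{n}0.png",im[:,:,::-1]);print(camera_model(n))
E
```

```text
pics
{'time': 0.0, 'joint_positions': array([-1.29695368e+00,  3.42697064e-01,  1.52499581e+00,  3.55247623e-07,
        1.27538317e+00, -1.46001648e-01]), 'dq': array([ 1.52262639e-05, -7.74249153e-05,  5.86779867e-05,  2.22008040e-03,
       -1.53963110e-04,  1.09487336e-03]), 'tau': array([-1.73971748e-03, -4.31248677e+01, -2.44217080e+01,  7.14927656e-02,
        5.59950457e-02, -1.28082343e-04]), 'tool_pos': array([ 213.91746998, -479.03399957,  240.06566008]), 'tcp_rot': array([-3.14137651e+00,  1.46755159e-03, -1.15095197e+00]), 'contact_force': array([-0.41385632,  0.35846821,  0.39854749]), 'moment': array([-0.00358009, -0.02050252,  0.00403877]), 'grip_width': 91.6125146191169}
{'fx': 489.09619899727903, 'fy': 489.09619899727903, 'cx': 312.81695788050206, 'cy': 248.97510172332423, 'D': array([-0.10860707,  0.        ,  0.        ,  0.        ,  0.        ]), 'rvec': array([ 0.78136486, -2.66307547,  0.96623422]), 'tvec': array([409.54389296, 345.24759883, 903.98973531])}
{'fx': 456.36104112526124, 'fy': 456.36104112526124, 'cx': 320.96237245493455, 'cy': 233.75486146265797, 'D': array([-0.11905466,  0.        ,  0.        ,  0.        ,  0.        ]), 'rvec': array([ 2.15654876, -2.18067866,  0.10028763]), 'tvec': array([ -38.81636193,  527.99818045, 1017.81769578])}
```

View pics/side0.png

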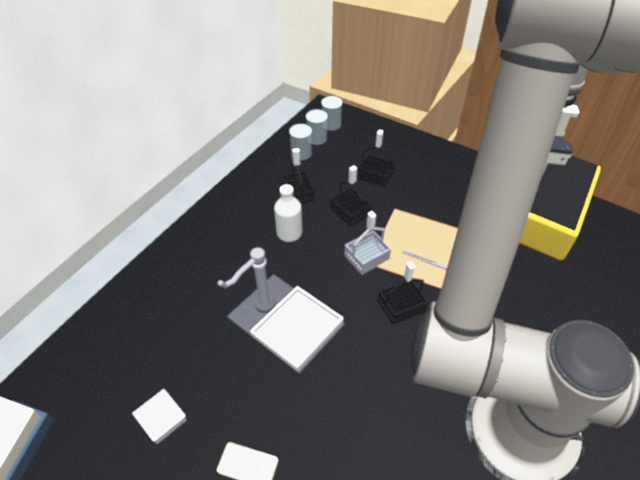

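View pics/top0.png

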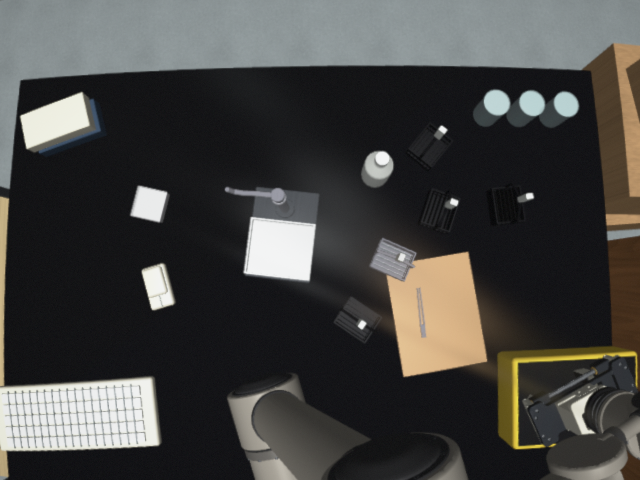

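```bash
cat > h.py <<'E'
import numpy as np, cv2
from plant import *
def cam(n):
    c=camera_model(n);K=np.array([[c['fx'],0,c['cx']],[0,c['fy'],c['cy']],[0,0,1]]);return K,np.array(c['D']),np.array(c['rvec']),np.array(c['tvec'])
def proj(n,P):
    K,D,r,t=cam(n);return cv2.projectPoints(np.array(P,float).reshape(-1,1,3),r,t,K,D)[0].reshape(-1,2)
def ray(n,uv):
    K,D,r,t=cam(n);p=cv2.undistortPoints(np.array(uv,float).reshape(1,1,2),K,D).ravel()
    R=cv2.Rodrigues(r)[0];return -R.T@t,(R.T@np.array([p[0],p[1],1.]))
def onz(n,uv,z):
    o,d=ray(n,uv);return o+d*(z-o[2])/d[2]
def tri(a,b):
    o1,d1=ray('side',a);o2,d2=ray('top',b);d1=d1/np.linalg.norm(d1);d2=d2/np.linalg.norm(d2)
    s=np.linalg.lstsq(np.stack([d1,-d2],1),o2-o1,rcond=None)[0]
    p,q=o1+s[0]*d1,o2+s[1]*d2;return (p+q)/2,np.linalg.norm(p-q)
def crop(n,im,x,y,w,h,f,name):
    cv2.imwrite('pics/'+name,cv2.resize(im[y:y+h,x:x+w],None,fx=f,fy=f,interpolation=cv2.INTER_CUBIC))
E
python3 - <<'E'
from h import *
s=cv2.imread('pics/side0.png');t=cv2.imread('pics/top0.png')
crop('s',s,210,235,150,140,5,'c1.png');crop('s',t,215,170,120,120,5,'c2.png')
a=cv2.resize(s[200:290,330:430],None,fx=4,fy=4,interpolation=2);b=cv2.resize(t[220:310,350:450],None,fx=4,fy=4,interpolation=2)
cv2.imwrite('pics/c3.png',np.hstack([a,b]))
E
```

```text
(no output)
```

View pics/c1.png

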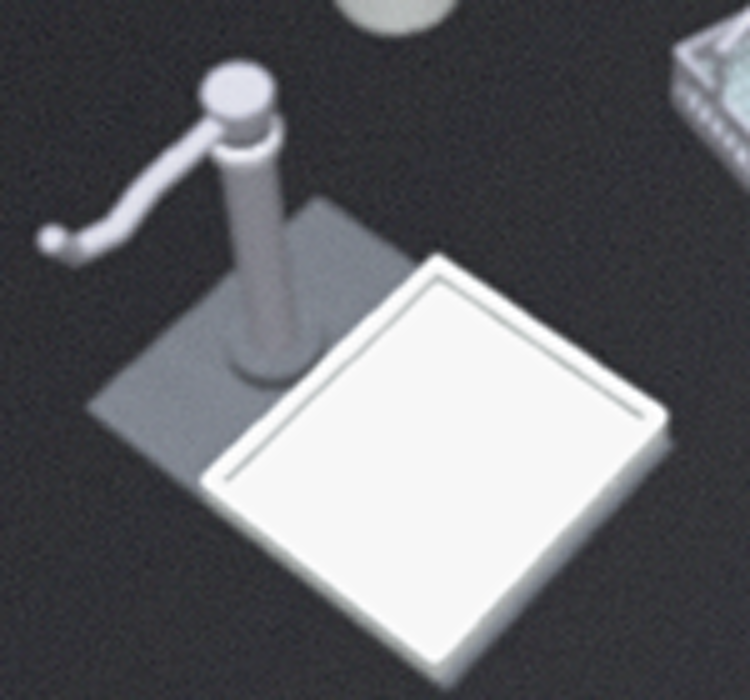

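View pics/c2.png

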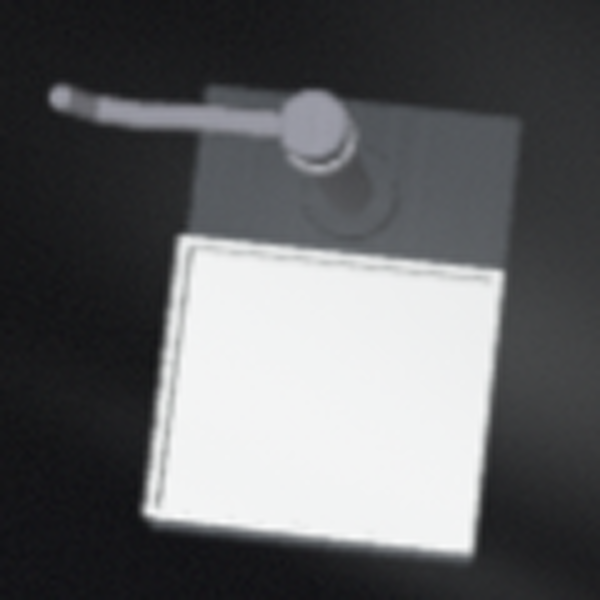

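View pics/c3.png

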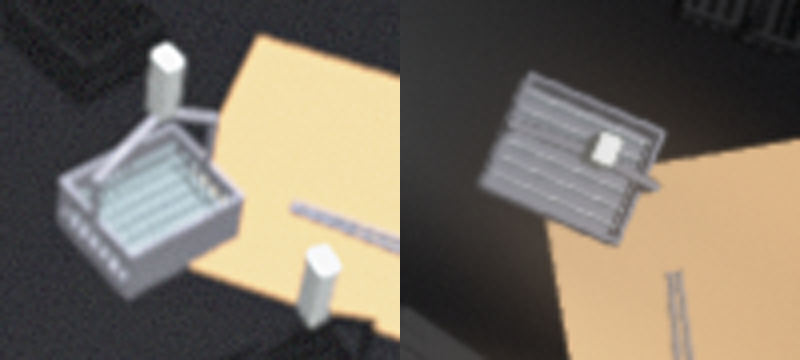

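```bash
python3 - <<'E'
from h import *
np.set_printoptions(precision=1,suppress=True)
print('hubtop',tri((210+238/5,235+83/5),(215+318/5,170+121/5)))
print('tip',tri((210+50/5,235+238/5),(215+61/5,170+96/5)))
T=[(182,238),(502,270),(475,555),(147,517)]
P=np.array([onz('top',(215+x/5,170+y/5),24) for x,y in T]);print('tray',P,P.mean(0))
S=[(200,482),(436,255),(668,415),(435,665)]
Q=np.array([onz('side',(210+x/5,235+y/5),24) for x,y in S]);print(Q,Q.mean(0))
R=[(530,72),(665,130),(618,245),(480,183)]
P=np.array([onz('top',(350+(x-400)/4,220+y/4),40) for x,y in R]);print('rack',P,P.mean(0))
d=P-np.roll(P,1,0);print(np.linalg.norm(d,axis=1),np.degrees(np.arctan2(d[:,1],d[:,0])))
S=[(58,182),(172,123),(243,200),(130,262)]
Q=np.array([onz('side',(330+x/4,200+y/4),40) for x,y in S]);print(Q,Q.mean(0))
print('tabtop',tri((330+168/4,200+51/4),(350+207/4,220+148/4)))
print('bottle cap',tri((287,189),(382,158)))
E
```

```text
hubtop (array([590. ,  36.3, 188.5]), np.float64(0.1330169647599195))
tip (array([600.5, 136.4, 194. ]), np.float64(0.3897623969095885))
tray [[567.  115.4  24. ]
 [550.3 -32.2  24. ]
 [420.2 -18.6  24. ]
 [438.8 131.1  24. ]] [494.1  48.9  24. ]
[[568.  119.   24. ]
 [550.1 -32.   24. ]
 [419.2 -15.6  24. ]
 [437.7 135.1  24. ]] [493.7  51.6  24. ]
rack [[ 514.9 -183.5   40. ]
 [ 481.2 -259.2   40. ]
 [ 417.  -230.9   40. ]
 [ 452.8 -154.    40. ]] [ 466.5 -206.9   40. ]
[68.8 82.9 70.2 84.8] [ -25.4 -114.   156.2   65.1]
[[ 514.8 -180.    40. ]
 [ 480.4 -257.5   40. ]
 [ 416.2 -226.2   40. ]
 [ 449.7 -150.4   40. ]] [ 465.3 -203.5   40. ]
tabtop (array([ 466.3, -206.4,  154.3]), np.float64(0.2088013357194658))
bottle cap (array([ 669.7, -172.9,  149.7]), np.float64(1.826320659551068))
```

```bash
python3 - <<'E'
import plant
print([ (n,getattr(plant,n)) for n in dir(plant) if not n.startswith('_')][:40])
try: print(plant.tcp_to_tips)
except Exception as e: print(e)
E
```

```text
[('Unreachable', <class 'plant.Unreachable'>), ('camera_model', <function make.<locals>.<lambda> at 0x7fd4fd300680>), ('capture', <function make.<locals>.drawn_camera at 0x7fd4fd3000e0>), ('close_job', <function connect.<locals>.done at 0x7fd4fd273740>), ('get_obs', <function make.<locals>.<lambda> at 0x7fd4fd3005e0>), ('tcp_to_tips', 14.0)]
14.0
```

```bash
cat >> h.py <<'E'
def state():
    o=get_obs();print('t',round(o['time'],2),'p',np.round(o['tool_pos'],1),'rpy',np.round(np.degrees(o['tcp_rot']),1),'F',np.round(o['contact_force'],1),'w',round(o['grip_width'],1));return o
def to(x,y,z,yawdeg=None,n=None,frac=.95):
    """rows: turn first (wz), then shift"""
    from scipy.spatial.transform import Rotation as Ro
    o=state();r,p,yw=o['tcp_rot'];R=Ro.from_euler('xyz',o['tcp_rot'])
    if yawdeg is None: yawdeg=np.degrees(yw)
    T=Ro.from_euler('xyz',[np.pi,0,np.radians(yawdeg)])
    w=np.degrees((R.inv()*T).as_rotvec())/5;m=max(1,int(np.ceil(abs(w).max()/frac)))
    print('turn rows',m,'each w',np.round(w/m,3))
    d=T.inv().apply(np.array([x,y,z])-o['tool_pos'])/40;k=n or max(1,int(np.ceil(abs(d).max()/frac)))
    print('shift rows',k,'each t',np.round(d/k,3))
E
python3 - <<'E'
from h import *
to(632,97,240,-96)
E
```

```text
t 0.1 p [ 213.9 -479.1  240.1] rpy [-1.80e+02  1.00e-01 -6.59e+01] F [-0.3 -0.2  0.5] w 91.8
turn rows 7 each w [0.    0.002 0.859]
shift rows 17 each t [-0.907 -0.523  0.   ]
```

{"fn": "drive_tool", "kwargs": {"deltas": [{"hand":1,"wz":0.86},{"hand":1,"wz":0.86},{"hand":1,"wz":0.86},{"hand":1,"wz":0.86},{"hand":1,"wz":0.86},{"hand":1,"wz":0.86},{"hand":1,"wz":0.86},{"hand":1,"tx":-0.9,"ty":-0.52},{"hand":1,"tx":-0.9,"ty":-0.52},{"hand":1,"tx":-0.9,"ty":-0.52},{"hand":1,"tx":-0.9,"ty":-0.52},{"hand":1,"tx":-0.9,"ty":-0.52},{"hand":1,"tx":-0.9,"ty":-0.52},{"hand":1,"tx":-0.9,"ty":-0.52},{"hand":1,"tx":-0.9,"ty":-0.52},{"hand":1,"tx":-0.9,"ty":-0.52},{"hand":1,"tx":-0.9,"ty":-0.52},{"hand":1,"tx":-0.9,"ty":-0.52},{"hand":1,"tx":-0.9,"ty":-0.52},{"hand":1,"tx":-0.9,"ty":-0.52}]}}

```text
invalid input
```

```bash
python3 - <<'E'
from h import *
to(632,97,240,-96)
E
```

```text
t 0.1 p [ 213.9 -479.1  240.1] rpy [-1.80e+02  1.00e-01 -6.59e+01] F [-0.3 -0.2  0.5] w 91.8
turn rows 7 each w [0.    0.002 0.859]
shift rows 17 each t [-0.907 -0.523  0.   ]
```

{"fn": "drive_tool", "kwargs": {"deltas": [{"hand":1,"tx":0,"ty":0,"tz":0,"wx":0,"wy":0,"wz":0.86},{"hand":1,"tx":0,"ty":0,"tz":0,"wx":0,"wy":0,"wz":0.86},{"hand":1,"tx":0,"ty":0,"tz":0,"wx":0,"wy":0,"wz":0.86},{"hand":1,"tx":0,"ty":0,"tz":0,"wx":0,"wy":0,"wz":0.86},{"hand":1,"tx":0,"ty":0,"tz":0,"wx":0,"wy":0,"wz":0.86},{"hand":1,"tx":0,"ty":0,"tz":0,"wx":0,"wy":0,"wz":0.86},{"hand":1,"tx":0,"ty":0,"tz":0,"wx":0,"wy":0,"wz":0.86}]}}

```text
time: 0.68
tool_pos: [213.9, -479.2, 240.3]
tcp_rot: [3.141, 0.001, -1.68]
contact_force: [-0.9, -0.5, 0.5]
grip_width: 49.9
```

{"fn": "drive_tool", "kwargs": {"deltas": [{"hand":1,"tx":-0.9,"ty":-0.52,"tz":0,"wx":0,"wy":0,"wz":0},{"hand":1,"tx":-0.9,"ty":-0.52,"tz":0,"wx":0,"wy":0,"wz":0},{"hand":1,"tx":-0.9,"ty":-0.52,"tz":0,"wx":0,"wy":0,"wz":0},{"hand":1,"tx":-0.9,"ty":-0.52,"tz":0,"wx":0,"wy":0,"wz":0},{"hand":1,"tx":-0.9,"ty":-0.52,"tz":0,"wx":0,"wy":0,"wz":0},{"hand":1,"tx":-0.9,"ty":-0.52,"tz":0,"wx":0,"wy":0,"wz":0},{"hand":1,"tx":-0.9,"ty":-0.52,"tz":0,"wx":0,"wy":0,"wz":0},{"hand":1,"tx":-0.9,"ty":-0.52,"tz":0,"wx":0,"wy":0,"wz":0},{"hand":1,"tx":-0.9,"ty":-0.52,"tz":0,"wx":0,"wy":0,"wz":0},{"hand":1,"tx":-0.9,"ty":-0.52,"tz":0,"wx":0,"wy":0,"wz":0},{"hand":1,"tx":-0.9,"ty":-0.52,"tz":0,"wx":0,"wy":0,"wz":0},{"hand":1,"tx":-0.9,"ty":-0.52,"tz":0,"wx":0,"wy":0,"wz":0},{"hand":1,"tx":-0.9,"ty":-0.52,"tz":0,"wx":0,"wy":0,"wz":0},{"hand":1,"tx":-0.9,"ty":-0.52,"tz":0,"wx":0,"wy":0,"wz":0},{"hand":1,"tx":-0.9,"ty":-0.52,"tz":0,"wx":0,"wy":0,"wz":0},{"hand":1,"tx":-0.9,"ty":-0.52,"tz":0,"wx":0,"wy":0,"wz":0},{"hand":1,"tx":0,"ty":0,"tz":0,"wx":0,"wy":0,"wz":0}]}}

```text
time: 2.1
tool_pos: [608.1, 64.4, 239.2]
tcp_rot: [3.142, 0.002, -1.671]
contact_force: [-1.3, -1.1, -1.0]
grip_width: 0.5
```

```bash
python3 - <<'E'
from h import *
to(632,97,163,-96)
E
```

```text
t 2.1 p [608.1  64.4 239.2] rpy [ 1.80e+02  1.00e-01 -9.57e+01] F [-1.3 -1.1 -1. ] w 0.5
turn rows 1 each w [0.001 0.028 0.051]
shift rows 3 each t [-0.291 -0.17   0.635]
```

Move clear first, then straight down beside the rod.

{"fn": "drive_tool", "kwargs": {"deltas": [{"hand":1,"tx":-0.45,"ty":-0.26,"tz":0,"wx":0,"wy":0,"wz":0},{"hand":1,"tx":-0.43,"ty":-0.25,"tz":0,"wx":0,"wy":0,"wz":0},{"hand":1,"tx":0,"ty":0,"tz":0.4,"wx":0,"wy":0,"wz":0},{"hand":1,"tx":0,"ty":0,"tz":0.5,"wx":0,"wy":0,"wz":0},{"hand":1,"tx":0,"ty":0,"tz":0.5,"wx":0,"wy":0,"wz":0},{"hand":1,"tx":0,"ty":0,"tz":0.5,"wx":0,"wy":0,"wz":0},{"hand":1,"tx":0,"ty":0,"tz":0,"wx":0,"wy":0,"wz":0}]}}

```text
time: 2.68
tool_pos: [627.0, 90.9, 159.8]
tcp_rot: [3.133, -0.001, -1.676]
contact_force: [-1.1, 0.1, -1.3]
grip_width: 0.5
```

```bash
python3 - <<'E'
from h import *
state()
for n in("side","top"):
    im=capture(n);cv2.imwrite(f"pics/{n}1.png",im[:,:,::-1])
a=cv2.imread('pics/side1.png')[200:380,200:360];b=cv2.imread('pics/top1.png')[150:330,200:360]
cv2.imwrite('pics/c4.png',cv2.resize(np.hstack([a,b]),None,fx=2.5,fy=2.5))
E
```

```text
t 2.68 p [627.   90.9 159.8] rpy [ 1.795e+02 -1.000e-01 -9.610e+01] F [-1.1  0.1 -1.3] w 0.5
```

View pics/c4.png

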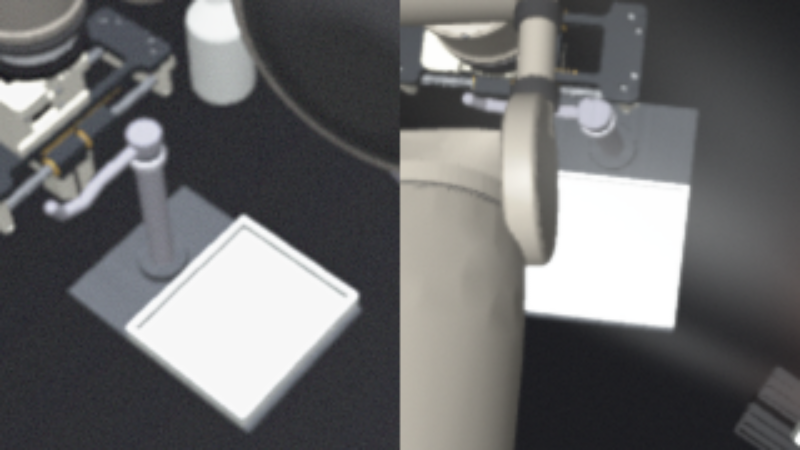

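{"fn": "drive_tool", "kwargs": {"deltas": [{"hand":1,"tx":-0.17,"ty":0.12,"tz":-0.05,"wx":0,"wy":0,"wz":0},{"hand":1,"tx":0,"ty":0.12,"tz":0,"wx":0,"wy":0,"wz":0},{"hand":1,"tx":0,"ty":0.12,"tz":0,"wx":0,"wy":0,"wz":0},{"hand":1,"tx":-0.017,"ty":0.085,"tz":0,"wx":0,"wy":0,"wz":-0.6},{"hand":1,"tx":-0.017,"ty":0.085,"tz":0,"wx":0,"wy":0,"wz":-0.6},{"hand":1,"tx":-0.017,"ty":0.085,"tz":0,"wx":0,"wy":0,"wz":-0.6},{"hand":1,"tx":-0.017,"ty":0.085,"tz":0,"wx":0,"wy":0,"wz":-0.6},{"hand":1,"tx":-0.017,"ty":0.085,"tz":0,"wx":0,"wy":0,"wz":-0.6},{"hand":1,"tx":-0.017,"ty":0.085,"tz":0,"wx":0,"wy":0,"wz":-0.6},{"hand":1,"tx":-0.017,"ty":0.085,"tz":0,"wx":0,"wy":0,"wz":-0.6}]}}

```text
time: 3.62
tool_pos: [592.3, 103.6, 168.0]
tcp_rot: [-3.138, 0.0, -1.307]
contact_force: [1.2, 2.2, 0.4]
grip_width: 0.5
```

```bash
cat >> h.py <<'E'
def hookrel(th=None):
    o=state();yw=np.degrees(o['tcp_rot'][2]);th=yw+180 if th is None else th
    u=np.array([np.cos(np.radians(th)),np.sin(np.radians(th))]);t=np.array([-u[1],u[0]])
    d=o['tool_pos'][:2]-[590,36.4]
    print('tool yaw+180=%.1f radius(u) %.1f behind(t) %.1f contact-implied hook angle %.1f  F u %.1f t %.1f Mz %.2f'%(yw+180,d@u,d@t,th+np.degrees(np.arctan2(d@t+14.5,d@u)),o['contact_force'][:2]@u,o['contact_force'][:2]@t,o['moment'][2]))
E
python3 - <<'E'
from h import *
hookrel()
for n in("side","top"):
    im=capture(n);cv2.imwrite(f"pics/{n}2.png",im[:,:,::-1])
a=cv2.imread('pics/side2.png')[200:380,200:360];b=cv2.imread('pics/top2.png')[150:330,200:360]
cv2.imwrite('pics/c5.png',cv2.resize(np.hstack([a,b]),None,fx=2.5,fy=2.5))
E
```

```text
t 3.62 p [592.3 103.6 168. ] rpy [-179.8    0.   -74.9] F [1.2 2.2 0.4] w 0.5
tool yaw+180=105.1 radius(u) 64.3 behind(t) -19.8 contact-implied hook angle 100.4  F u 1.8 t -1.7 Mz -0.04
```

View pics/c5.png

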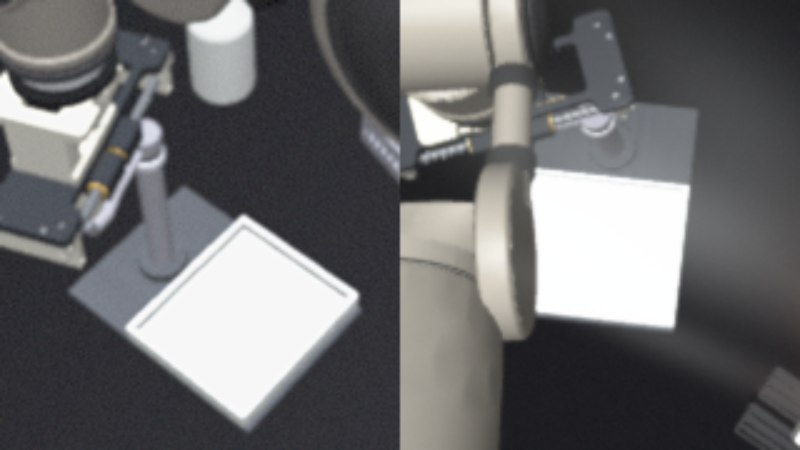

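{"fn": "drive_tool", "kwargs": {"deltas": [{"hand":1,"tx":-0.017,"ty":0.09,"tz":0,"wx":0,"wy":0,"wz":-0.6},{"hand":1,"tx":-0.017,"ty":0.09,"tz":0,"wx":0,"wy":0,"wz":-0.6},{"hand":1,"tx":-0.017,"ty":0.09,"tz":0,"wx":0,"wy":0,"wz":-0.6},{"hand":1,"tx":-0.017,"ty":0.09,"tz":0,"wx":0,"wy":0,"wz":-0.6},{"hand":1,"tx":-0.017,"ty":0.09,"tz":0,"wx":0,"wy":0,"wz":-0.6},{"hand":1,"tx":-0.017,"ty":0.09,"tz":0,"wx":0,"wy":0,"wz":-0.6},{"hand":1,"tx":-0.017,"ty":0.09,"tz":0,"wx":0,"wy":0,"wz":-0.6},{"hand":1,"tx":-0.017,"ty":0.09,"tz":0,"wx":0,"wy":0,"wz":-0.6},{"hand":1,"tx":-0.017,"ty":0.09,"tz":0,"wx":0,"wy":0,"wz":-0.6},{"hand":1,"tx":-0.017,"ty":0.09,"tz":0,"wx":0,"wy":0,"wz":-0.6},{"hand":1,"tx":-0.017,"ty":0.09,"tz":0,"wx":0,"wy":0,"wz":-0.6},{"hand":1,"tx":-0.017,"ty":0.09,"tz":0,"wx":0,"wy":0,"wz":-0.6}]}}

```text
time: 4.72
tool_pos: [551.7, 88.4, 167.4]
tcp_rot: [-3.14, -0.0, -0.681]
contact_force: [0.8, 3.6, -0.1]
grip_width: 0.2
```

```bash
python3 - <<'E'
from h import *
hookrel()
for n in("side","top"):
    im=capture(n);cv2.imwrite(f"pics/{n}3.png",im[:,:,::-1])
a=cv2.imread('pics/side3.png')[200:380,200:360];b=cv2.imread('pics/top3.png')[150:330,200:360]
cv2.imwrite('pics/c6.png',cv2.resize(np.hstack([a,b]),None,fx=2.5,fy=2.5))
E
```

```text
t 4.72 p [551.7  88.4 167.4] rpy [-179.9   -0.   -39. ] F [ 0.8  3.6 -0.1] w 0.2
tool yaw+180=141.0 radius(u) 62.5 behind(t) -16.3 contact-implied hook angle 139.4  F u 1.6 t -3.3 Mz 0.01
```

View pics/c6.png

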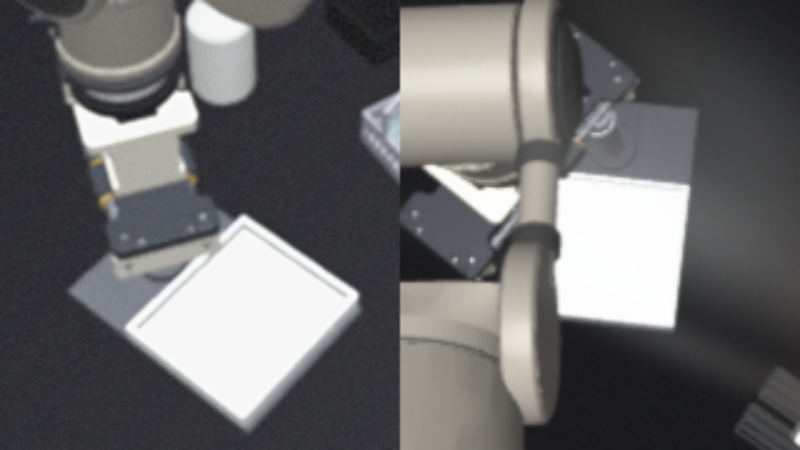

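{"fn": "drive_tool", "kwargs": {"deltas": [{"hand":1,"tx":-0.03,"ty":0.057,"tz":0,"wx":0,"wy":0,"wz":-0.4},{"hand":1,"tx":-0.03,"ty":0.057,"tz":0,"wx":0,"wy":0,"wz":-0.4},{"hand":1,"tx":-0.03,"ty":0.057,"tz":0,"wx":0,"wy":0,"wz":-0.4},{"hand":1,"tx":-0.015,"ty":0.057,"tz":0,"wx":0,"wy":0,"wz":-0.4},{"hand":1,"tx":-0.015,"ty":0.057,"tz":0,"wx":0,"wy":0,"wz":-0.4},{"hand":1,"tx":-0.015,"ty":0.057,"tz":0,"wx":0,"wy":0,"wz":-0.4}]}}

```text
time: 5.32
tool_pos: [541.2, 79.7, 167.6]
tcp_rot: [-3.139, -0.004, -0.473]
contact_force: [6.5, 7.7, -1.1]
grip_width: 0.5
```

```bash
python3 - <<'E'
from h import *
hookrel()
E
```

```text
t 5.32 p [541.2  79.7 167.6] rpy [-179.9   -0.2  -27.1] F [ 6.5  7.7 -1.1] w 0.5
tool yaw+180=152.9 radius(u) 63.2 behind(t) -16.3 contact-implied hook angle 151.3  F u -2.3 t -9.9 Mz 0.10
```

{"fn": "drive_tool", "kwargs": {"deltas": [{"hand":1,"tx":-0.003,"ty":0.012,"tz":0,"wx":0,"wy":0,"wz":-0.08},{"hand":1,"tx":-0.003,"ty":0.012,"tz":0,"wx":0,"wy":0,"wz":-0.08}]}}

```text
time: 5.48
tool_pos: [541.0, 79.6, 167.7]
tcp_rot: [-3.138, -0.004, -0.461]
contact_force: [6.8, 8.0, -0.9]
grip_width: 0.8
```

```bash
python3 - <<'E'
from h import *
hookrel()
E
```

```text
t 5.48 p [541.   79.6 167.7] rpy [-179.8   -0.2  -26.4] F [ 6.8  8.  -0.9] w 0.8
tool yaw+180=153.6 radius(u) 63.1 behind(t) -16.9 contact-implied hook angle 151.4  F u -2.5 t -10.2 Mz 0.24
```

{"fn": "drive_tool", "kwargs": {"deltas": [{"hand":1,"tx":0,"ty":0.015,"tz":0,"wx":0,"wy":0,"wz":0},{"hand":1,"tx":0,"ty":0.015,"tz":0,"wx":0,"wy":0,"wz":0}]}}

```text
time: 5.65
tool_pos: [540.8, 79.3, 167.7]
tcp_rot: [-3.136, -0.004, -0.461]
contact_force: [7.4, 10.1, -1.3]
grip_width: 0.4
```

```bash
python3 - <<'E'
from h import *
hookrel()
E
```

```text
t 5.65 p [540.8  79.3 167.7] rpy [-179.7   -0.3  -26.4] F [ 7.4 10.1 -1.3] w 0.4
tool yaw+180=153.6 radius(u) 63.1 behind(t) -16.6 contact-implied hook angle 151.7  F u -2.1 t -12.4 Mz 0.17
```

{"fn": "drive_tool", "kwargs": {"deltas": [{"hand":1,"tx":0,"ty":-0.01,"tz":0,"wx":0,"wy":0,"wz":-0.3},{"hand":1,"tx":0,"ty":-0.01,"tz":0,"wx":0,"wy":0,"wz":-0.3}]}}

```text
time: 5.82
tool_pos: [540.4, 79.6, 167.5]
tcp_rot: [-3.138, -0.003, -0.408]
contact_force: [4.5, 7.0, -0.2]
grip_width: 0.5
```

```bash
python3 - <<'E'
from h import *
hookrel()
E
```

```text
t 5.82 p [540.4  79.6 167.5] rpy [-179.8   -0.2  -23.4] F [ 4.5  7.  -0.2] w 0.5
tool yaw+180=156.6 radius(u) 62.7 behind(t) -20.0 contact-implied hook angle 151.6  F u -1.4 t -8.2 Mz -0.13
```

{"fn": "drive_tool", "kwargs": {"deltas": [{"hand":1,"tx":0,"ty":0.02,"tz":0,"wx":0,"wy":0,"wz":0},{"hand":1,"tx":0,"ty":0.02,"tz":0,"wx":0,"wy":0,"wz":0},{"hand":1,"tx":0,"ty":0,"tz":0,"wx":0,"wy":0,"wz":0}]}}

```text
time: 6.07
tool_pos: [539.7, 78.2, 167.5]
tcp_rot: [-3.138, -0.003, -0.409]
contact_force: [4.3, 7.8, -0.2]
grip_width: 0.6
```

```bash
python3 - <<'E'
from h import *
hookrel(156.6)
E
```

```text
t 6.07 p [539.7  78.2 167.5] rpy [-179.8   -0.2  -23.4] F [ 4.3  7.8 -0.2] w 0.6
tool yaw+180=156.6 radius(u) 62.8 behind(t) -18.4 contact-implied hook angle 153.1  F u -0.9 t -8.9 Mz -0.05
```

{"fn": "drive_tool", "kwargs": {"deltas": [{"hand":1,"tx":0,"ty":0.02,"tz":0,"wx":0,"wy":0,"wz":-0.13},{"hand":1,"tx":0,"ty":0.02,"tz":0,"wx":0,"wy":0,"wz":-0.13},{"hand":1,"tx":0,"ty":0,"tz":0,"wx":0,"wy":0,"wz":0}]}}

```text
time: 6.32
tool_pos: [538.7, 77.0, 167.5]
tcp_rot: [-3.138, -0.002, -0.386]
contact_force: [3.6, 8.6, -0.6]
grip_width: 0.2
```

```bash
python3 - <<'E'
from h import *
hookrel()
E
```

```text
t 6.32 p [538.7  77.  167.5] rpy [-1.798e+02 -1.000e-01 -2.210e+01] F [ 3.6  8.6 -0.6] w 0.2
tool yaw+180=157.9 radius(u) 62.8 behind(t) -18.3 contact-implied hook angle 154.4  F u -0.1 t -9.3 Mz -0.00
```

{"fn": "drive_tool", "kwargs": {"deltas": [{"hand":1,"tx":0,"ty":0.02,"tz":0,"wx":0,"wy":0,"wz":-0.13},{"hand":1,"tx":0,"ty":0.02,"tz":0,"wx":0,"wy":0,"wz":-0.13},{"hand":1,"tx":0,"ty":0,"tz":0,"wx":0,"wy":0,"wz":0}]}}

```text
time: 6.57
tool_pos: [538.0, 76.0, 167.4]
tcp_rot: [-3.137, -0.002, -0.363]
contact_force: [2.8, 9.7, 0.6]
grip_width: 0.3
```

```bash
python3 - <<'E'
from h import *
hookrel()
E
```

```text
t 6.57 p [538.   76.  167.4] rpy [-1.797e+02 -1.000e-01 -2.080e+01] F [2.8 9.7 0.6] w 0.3
tool yaw+180=159.2 radius(u) 62.7 behind(t) -18.6 contact-implied hook angle 155.5  F u 0.8 t -10.1 Mz -0.03
```

{"fn": "drive_tool", "kwargs": {"deltas": [{"hand":1,"tx":0,"ty":0.02,"tz":0,"wx":0,"wy":0,"wz":0},{"hand":1,"tx":0,"ty":0.02,"tz":0,"wx":0,"wy":0,"wz":0},{"hand":1,"tx":0,"ty":0,"tz":0,"wx":0,"wy":0,"wz":0}]}}

```text
time: 6.82
tool_pos: [537.8, 75.5, 167.6]
tcp_rot: [-3.135, -0.002, -0.363]
contact_force: [3.8, 15.5, -1.3]
grip_width: 0.8
```

```bash
python3 - <<'E'
from h import *
hookrel()
E
```

```text
t 6.82 p [537.8  75.5 167.6] rpy [-1.796e+02 -1.000e-01 -2.080e+01] F [ 3.8 15.5 -1.3] w 0.8
tool yaw+180=159.2 radius(u) 62.7 behind(t) -18.0 contact-implied hook angle 156.0  F u 1.9 t -15.9 Mz -0.03
```

{"fn": "drive_tool", "kwargs": {"deltas": [{"hand":1,"tx":0,"ty":-0.1,"tz":0,"wx":0,"wy":0,"wz":0},{"hand":1,"tx":0,"ty":-0.4,"tz":0,"wx":0,"wy":0,"wz":0},{"hand":1,"tx":0,"ty":-0.6,"tz":0,"wx":0,"wy":0,"wz":0},{"hand":1,"tx":0,"ty":0,"tz":-0.8,"wx":0,"wy":0,"wz":0},{"hand":1,"tx":0,"ty":0,"tz":-0.9,"wx":0,"wy":0,"wz":0},{"hand":1,"tx":0,"ty":0,"tz":-0.5,"wx":0,"wy":0,"wz":0},{"hand":-0.3,"tx":0,"ty":0,"tz":0,"wx":0,"wy":0,"wz":0}]}}

```text
time: 7.4
tool_pos: [554.1, 113.7, 260.1]
tcp_rot: [-3.138, -0.009, -0.363]
contact_force: [-0.3, -0.3, 0.4]
grip_width: 3.6
```

```bash
python3 - <<'E'
from h import *
to(466.2,-206.5,250,65.5)
E
```

```text
t 7.4 p [554.1 113.7 260.1] rpy [-179.8   -0.5  -20.8] F [-0.3 -0.3  0.4] w 3.6
turn rows 19 each w [ 0.003 -0.006 -0.908]
shift rows 9 each t [-0.91   0.147  0.028]
```

{"fn": "drive_tool", "kwargs": {"deltas": [{"hand":0,"tx":0,"ty":0,"tz":0,"wx":0,"wy":0,"wz":-0.91},{"hand":0,"tx":0,"ty":0,"tz":0,"wx":0,"wy":0,"wz":-0.91},{"hand":0,"tx":0,"ty":0,"tz":0,"wx":0,"wy":0,"wz":-0.91},{"hand":0,"tx":0,"ty":0,"tz":0,"wx":0,"wy":0,"wz":-0.91},{"hand":0,"tx":0,"ty":0,"tz":0,"wx":0,"wy":0,"wz":-0.91},{"hand":0,"tx":0,"ty":0,"tz":0,"wx":0,"wy":0,"wz":-0.91},{"hand":0,"tx":0,"ty":0,"tz":0,"wx":0,"wy":0,"wz":-0.91},{"hand":0,"tx":0,"ty":0,"tz":0,"wx":0,"wy":0,"wz":-0.91},{"hand":0,"tx":0,"ty":0,"tz":0,"wx":0,"wy":0,"wz":-0.91},{"hand":0,"tx":0,"ty":0,"tz":0,"wx":0,"wy":0,"wz":-0.91},{"hand":0,"tx":0,"ty":0,"tz":0,"wx":0,"wy":0,"wz":-0.91},{"hand":0,"tx":0,"ty":0,"tz":0,"wx":0,"wy":0,"wz":-0.91},{"hand":0,"tx":0,"ty":0,"tz":0,"wx":0,"wy":0,"wz":-0.91},{"hand":0,"tx":0,"ty":0,"tz":0,"wx":0,"wy":0,"wz":-0.91},{"hand":0,"tx":0,"ty":0,"tz":0,"wx":0,"wy":0,"wz":-0.91},{"hand":0,"tx":0,"ty":0,"tz":0,"wx":0,"wy":0,"wz":-0.91},{"hand":0,"tx":0,"ty":0,"tz":0,"wx":0,"wy":0,"wz":-0.91},{"hand":0,"tx":0,"ty":0,"tz":0,"wx":0,"wy":0,"wz":-0.91},{"hand":0,"tx":0,"ty":0,"tz":0,"wx":0,"wy":0,"wz":-0.91}]}}

```text
time: 8.98
tool_pos: [551.6, 113.2, 254.0]
tcp_rot: [-3.141, 0.001, 1.15]
contact_force: [-1.3, 0.3, 0.2]
grip_width: 45.8
```

{"fn": "drive_tool", "kwargs": {"deltas": [{"hand":0,"tx":-0.91,"ty":0.147,"tz":0,"wx":0,"wy":0,"wz":0},{"hand":0,"tx":-0.91,"ty":0.147,"tz":0,"wx":0,"wy":0,"wz":0},{"hand":0,"tx":-0.91,"ty":0.147,"tz":0,"wx":0,"wy":0,"wz":0},{"hand":0,"tx":-0.91,"ty":0.147,"tz":0,"wx":0,"wy":0,"wz":0},{"hand":0,"tx":-0.91,"ty":0.147,"tz":0,"wx":0,"wy":0,"wz":0},{"hand":0,"tx":-0.91,"ty":0.147,"tz":0,"wx":0,"wy":0,"wz":0},{"hand":0,"tx":-0.91,"ty":0.147,"tz":0,"wx":0,"wy":0,"wz":0},{"hand":0,"tx":-0.91,"ty":0.147,"tz":0,"wx":0,"wy":0,"wz":0},{"hand":0,"tx":0,"ty":0,"tz":0,"wx":0,"wy":0,"wz":0}]}}

```text
time: 9.73
tool_pos: [473.6, -177.0, 254.1]
tcp_rot: [-3.141, 0.003, 1.14]
contact_force: [1.0, 0.4, 1.0]
grip_width: 45.7
```

```bash
python3 - <<'E'
from h import *
to(466.2,-206.5,190,65.5)
for n in("side","top"):
    im=capture(n);cv2.imwrite(f"pics/{n}4.png",im[:,:,::-1])
a=cv2.imread('pics/side4.png')[220:380,200:360];b=cv2.imread('pics/top4.png')[160:320,200:360]
cv2.imwrite('pics/c7.png',cv2.resize(np.hstack([a,b]),None,fx=2.5,fy=2.5,interpolation=2))
E
```

```text
t 9.73 p [ 473.6 -177.   254.1] rpy [-180.     0.2   65.3] F [1.  0.4 1. ] w 45.7
turn rows 1 each w [-0.004  0.036 -0.031]
shift rows 2 each t [-0.374  0.069  0.802]
```

View pics/c7.png

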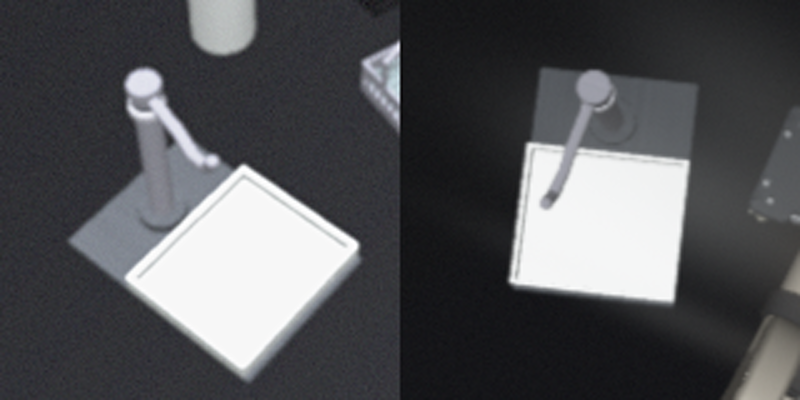

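View pics/side4.png

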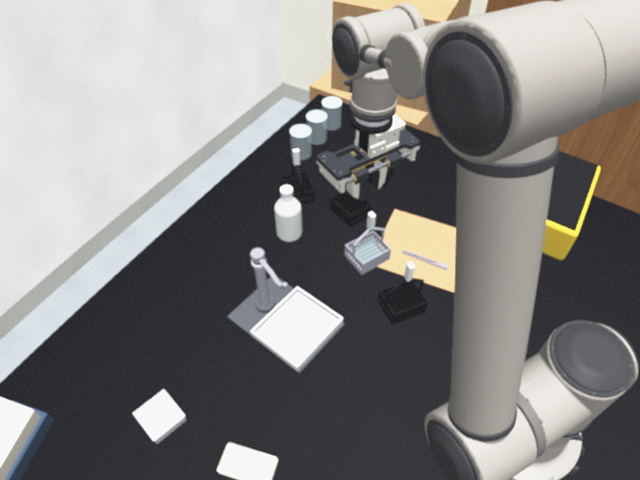

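```bash
python3 - <<'E'
from h import *
np.set_printoptions(precision=1,suppress=True)
h=tri((200+144/2.5,220+82/2.5),(200+194/2.5,160+88/2.5));t=tri((200+211/2.5,220+161/2.5),(200+147.5/2.5,160+201/2.5))
print(h,t);d=t[0]-h[0];print(np.degrees(np.arctan2(d[1],d[0])),np.hypot(*d[:2]))
E
```

```text
(array([588.3,  38.4, 188. ]), np.float64(0.46026596569393086)) (array([499.8,  74. , 190.9]), np.float64(0.01838654178747245))
158.08539270885723 95.394553693393
```

{"fn": "drive_tool", "kwargs": {"deltas": [{"hand":0,"tx":-0.37,"ty":0.07,"tz":0.5,"wx":0,"wy":0,"wz":0},{"hand":0,"tx":-0.37,"ty":0.07,"tz":0.5,"wx":0,"wy":0,"wz":0},{"hand":0,"tx":0,"ty":0,"tz":0,"wx":0,"wy":0,"wz":0}]}}

```text
time: 10.08
tool_pos: [466.7, -200.2, 211.2]
tcp_rot: [-3.135, -0.0, 1.147]
contact_force: [-0.3, 0.7, 0.2]
grip_width: 45.8
```

```bash
python3 - <<'E'
from h import *
to(466.2,-206.5,127,65.5)
E
```

```text
t 10.08 p [ 466.7 -200.2  211.2] rpy [-179.6   -0.    65.7] F [-0.3  0.7  0.2] w 45.8
turn rows 1 each w [-0.073 -0.     0.047]
shift rows 3 each t [-0.05   0.018  0.701]
```

{"fn": "drive_tool", "kwargs": {"deltas": [{"hand":0,"tx":-0.1,"ty":0.03,"tz":0.5,"wx":0,"wy":0,"wz":0},{"hand":0,"tx":0,"ty":0,"tz":0.5,"wx":0,"wy":0,"wz":0},{"hand":0,"tx":0,"ty":0,"tz":0.5,"wx":0,"wy":0,"wz":0},{"hand":0,"tx":0,"ty":0,"tz":0.4,"wx":0,"wy":0,"wz":0},{"hand":0,"tx":0,"ty":0,"tz":0,"wx":0,"wy":0,"wz":0},{"hand":0,"tx":0,"ty":0,"tz":0,"wx":0,"wy":0,"wz":0}]}}

```text
time: 10.58
tool_pos: [468.2, -203.5, 138.8]
tcp_rot: [-3.14, -0.0, 1.149]
contact_force: [0.7, 0.3, 1.0]
grip_width: 45.7
```

```bash
python3 - <<'E'
from h import *
to(466.2,-206.5,127,65.5)
for n in("side","top"):
    im=capture(n);cv2.imwrite(f"pics/{n}5.png",im[:,:,::-1])
a=cv2.imread('pics/side5.png')[150:290,300:440];b=cv2.imread('pics/top5.png')[190:330,330:470]
cv2.imwrite('pics/c8.png',cv2.resize(np.hstack([a,b]),None,fx=2.8,fy=2.8,interpolation=2))
E
```

```text
t 10.58 p [ 468.2 -203.5  138.8] rpy [-179.9   -0.    65.8] F [0.7 0.3 1. ] w 45.7
turn rows 1 each w [-0.015 -0.003  0.069]
shift rows 1 each t [-0.088 -0.014  0.296]
```

View pics/c8.png

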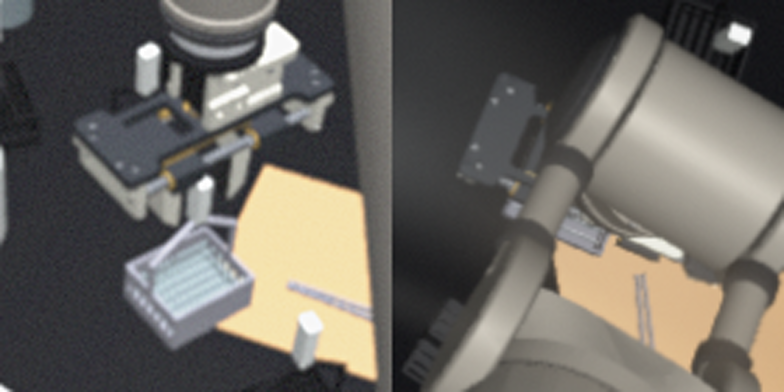

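{"fn": "drive_tool", "kwargs": {"deltas": [{"hand":0,"tx":-0.05,"ty":-0.01,"tz":0.28,"wx":0,"wy":0,"wz":0.06},{"hand":0,"tx":0,"ty":0,"tz":0,"wx":0,"wy":0,"wz":0},{"hand":1,"tx":0,"ty":0,"tz":0,"wx":0,"wy":0,"wz":0},{"hand":1,"tx":0,"ty":0,"tz":0,"wx":0,"wy":0,"wz":0},{"hand":1,"tx":0,"ty":0,"tz":0,"wx":0,"wy":0,"wz":0},{"hand":1,"tx":0,"ty":0,"tz":0,"wx":0,"wy":0,"wz":0},{"hand":1,"tx":0,"ty":0,"tz":0,"wx":0,"wy":0,"wz":0},{"hand":1,"tx":0,"ty":0,"tz":0,"wx":0,"wy":0,"wz":0},{"hand":1,"tx":0,"ty":0,"tz":0,"wx":0,"wy":0,"wz":0}]}}

```text
time: 11.43
tool_pos: [466.8, -206.5, 127.7]
tcp_rot: [3.141, 0.0, 1.143]
contact_force: [-0.5, 1.1, 1.6]
grip_width: 11.6
```

```bash
python3 - <<'E'
from h import *
state()
E
```

```text
t 11.43 p [ 466.8 -206.5  127.7] rpy [180.    0.   65.5] F [-0.5  1.1  1.6] w 11.6
```

{"fn": "drive_tool", "kwargs": {"deltas": [{"hand":1,"tx":0,"ty":0,"tz":-0.1,"wx":0,"wy":0,"wz":0},{"hand":1,"tx":0,"ty":0,"tz":-0.3,"wx":0,"wy":0,"wz":0},{"hand":1,"tx":0,"ty":0,"tz":-0.5,"wx":0,"wy":0,"wz":0},{"hand":1,"tx":0,"ty":0,"tz":-0.6,"wx":0,"wy":0,"wz":0},{"hand":1,"tx":0,"ty":0,"tz":-0.6,"wx":0,"wy":0,"wz":-0.2},{"hand":1,"tx":0,"ty":0,"tz":-0.6,"wx":0,"wy":0,"wz":-0.2},{"hand":1,"tx":0,"ty":0,"tz":-0.6,"wx":0,"wy":0,"wz":0},{"hand":1,"tx":0,"ty":0,"tz":-0.4,"wx":0,"wy":0,"wz":0},{"hand":1,"tx":0,"ty":0,"tz":-0.2,"wx":0,"wy":0,"wz":0},{"hand":1,"tx":0,"ty":0,"tz":0,"wx":0,"wy":0,"wz":0}]}}

```text
time: 12.27
tool_pos: [467.1, -206.7, 284.9]
tcp_rot: [3.139, 0.001, 1.178]
contact_force: [0.6, -0.1, -3.6]
grip_width: 11.7
```

```bash
python3 - <<'E'
from h import *
to(456,92,280,67.5,n=12)
print(onz('top',(362,324),150))
E
```

```text
t 12.27 p [ 467.1 -206.7  284.9] rpy [179.8   0.   67.5] F [ 0.6 -0.1 -3.6] w 11.7
turn rows 1 each w [0.031 0.006 0.001]
shift rows 12 each t [ 0.566 -0.26   0.01 ]
[ 334.43775982 -124.7939583   150.        ]
```

Lifted (≈3.6 N weight). Carry across, with gentle ramps.

{"fn": "drive_tool", "kwargs": {"deltas": [{"hand":1,"tx":0.2,"ty":-0.09,"tz":0,"wx":0,"wy":0,"wz":0},{"hand":1,"tx":0.4,"ty":-0.18,"tz":0,"wx":0,"wy":0,"wz":0},{"hand":1,"tx":0.6,"ty":-0.275,"tz":0,"wx":0,"wy":0,"wz":0},{"hand":1,"tx":0.6,"ty":-0.275,"tz":0,"wx":0,"wy":0,"wz":0},{"hand":1,"tx":0.6,"ty":-0.275,"tz":0,"wx":0,"wy":0,"wz":0},{"hand":1,"tx":0.6,"ty":-0.275,"tz":0,"wx":0,"wy":0,"wz":0},{"hand":1,"tx":0.6,"ty":-0.275,"tz":0,"wx":0,"wy":0,"wz":0},{"hand":1,"tx":0.6,"ty":-0.275,"tz":0,"wx":0,"wy":0,"wz":0},{"hand":1,"tx":0.6,"ty":-0.275,"tz":0,"wx":0,"wy":0,"wz":0},{"hand":1,"tx":0.6,"ty":-0.275,"tz":0,"wx":0,"wy":0,"wz":0},{"hand":1,"tx":0.6,"ty":-0.275,"tz":0,"wx":0,"wy":0,"wz":0},{"hand":1,"tx":0.5,"ty":-0.23,"tz":0,"wx":0,"wy":0,"wz":0},{"hand":1,"tx":0.3,"ty":-0.14,"tz":0,"wx":0,"wy":0,"wz":0},{"hand":1,"tx":0,"ty":0,"tz":0,"wx":0,"wy":0,"wz":0},{"hand":1,"tx":0,"ty":0,"tz":0,"wx":0,"wy":0,"wz":0}]}}

```text
time: 13.52
tool_pos: [454.6, 93.3, 282.0]
tcp_rot: [-3.139, 0.002, 1.18]
contact_force: [0.9, -0.7, -3.8]
grip_width: 11.7
```

```bash
python3 - <<'E'
from h import *
to(456,92,237,67.5)
for n in("side","top"):
    im=capture(n);cv2.imwrite(f"pics/{n}6.png",im[:,:,::-1])
a=cv2.imread('pics/side6.png')[200:360,210:370];b=cv2.imread('pics/top6.png')[160:320,200:360]
cv2.imwrite('pics/c9.png',cv2.resize(np.hstack([a,b]),None,fx=2.5,fy=2.5,interpolation=2))
E
```

```text
t 13.52 p [454.6  93.3 282. ] rpy [-1.798e+02  1.000e-01  6.760e+01] F [ 0.9 -0.7 -3.8] w 11.7
turn rows 1 each w [-0.031  0.018  0.024]
shift rows 2 each t [-0.008  0.022  0.563]
```

View pics/c9.png

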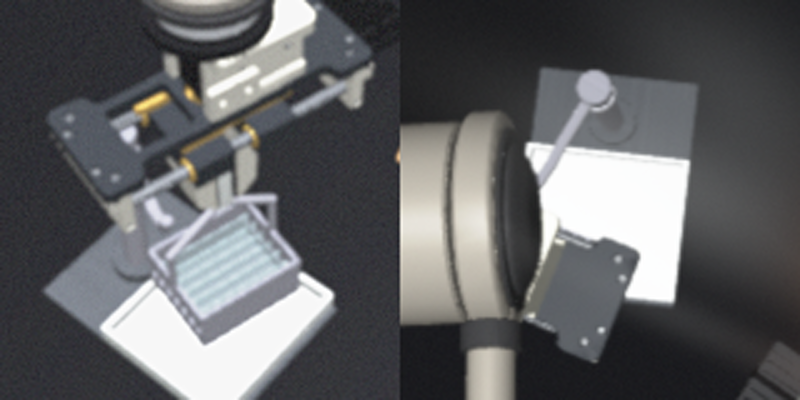

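{"fn": "drive_tool", "kwargs": {"deltas": [{"hand":1,"tx":-0.01,"ty":0.03,"tz":0.4,"wx":0,"wy":0,"wz":0},{"hand":1,"tx":0,"ty":0,"tz":0.4,"wx":0,"wy":0,"wz":0},{"hand":1,"tx":0,"ty":0,"tz":0.25,"wx":0,"wy":0,"wz":0},{"hand":1,"tx":0,"ty":0,"tz":0,"wx":0,"wy":0,"wz":0},{"hand":1,"tx":0,"ty":0,"tz":0,"wx":0,"wy":0,"wz":0}]}}

```text
time: 14.03
tool_pos: [456.4, 91.0, 241.2]
tcp_rot: [-3.14, 0.001, 1.177]
contact_force: [0.0, -0.1, -3.6]
grip_width: 11.9
```

```bash
python3 - <<'E'
from h import *
hookrel(157.5)
for n in("side","top"):
    im=capture(n);cv2.imwrite(f"pics/{n}7.png",im[:,:,::-1])
a=cv2.imread('pics/side7.png')[230:350,220:340]
cv2.imwrite('pics/c10.png',cv2.resize(a,None,fx=5,fy=5,interpolation=2))
E
```

```text
t 14.03 p [456.4  91.  241.2] rpy [-179.9    0.    67.4] F [ 0.  -0.1 -3.6] w 11.9
tool yaw+180=247.4 radius(u) 144.3 behind(t) 0.7 contact-implied hook angle 163.5  F u -0.0 t 0.1 Mz 0.04
```

View pics/c10.png

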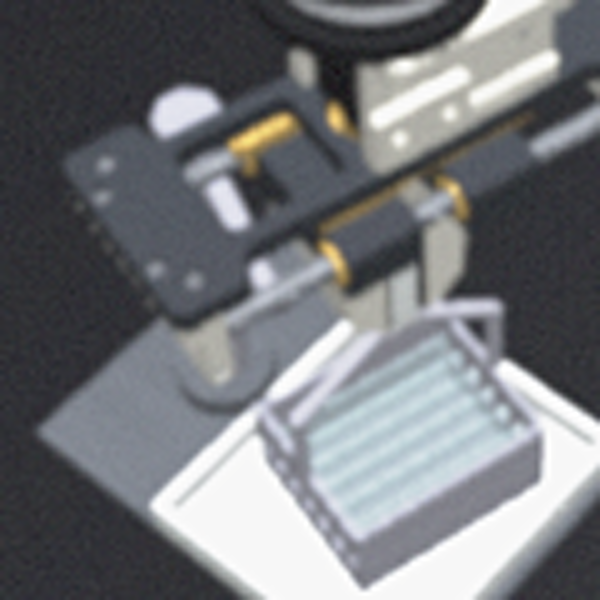

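{"fn": "drive_tool", "kwargs": {"deltas": [{"hand":1,"tx":0,"ty":0.1,"tz":0.03,"wx":0,"wy":0,"wz":0},{"hand":1,"tx":0,"ty":0.2,"tz":0,"wx":0,"wy":0,"wz":0},{"hand":1,"tx":0,"ty":0.2,"tz":0,"wx":0,"wy":0,"wz":0},{"hand":1,"tx":0,"ty":0.2,"tz":0,"wx":0,"wy":0,"wz":0},{"hand":1,"tx":0,"ty":0.2,"tz":0,"wx":0,"wy":0,"wz":0},{"hand":1,"tx":0,"ty":0.2,"tz":0,"wx":0,"wy":0,"wz":0},{"hand":1,"tx":0,"ty":0,"tz":0,"wx":0,"wy":0,"wz":0}]}}

```text
time: 14.72
tool_pos: [499.0, 74.1, 240.1]
tcp_rot: [3.141, -0.0, 1.177]
contact_force: [-1.0, 0.2, -3.0]
grip_width: 12.0
```

```bash
python3 - <<'E'
from h import *
hookrel(157.5)
for n in("side","top"):
    im=capture(n);cv2.imwrite(f"pics/{n}8.png",im[:,:,::-1])
a=cv2.imread('pics/side8.png')[230:350,220:340]
cv2.imwrite('pics/c11.png',cv2.resize(a,None,fx=5,fy=5,interpolation=2))
E
```

```text
t 14.72 p [499.   74.1 240.1] rpy [179.9  -0.   67.5] F [-1.   0.2 -3. ] w 12.0
tool yaw+180=247.5 radius(u) 98.5 behind(t) 0.0 contact-implied hook angle 165.9  F u 1.0 t 0.2 Mz 0.00
```

View pics/c11.png

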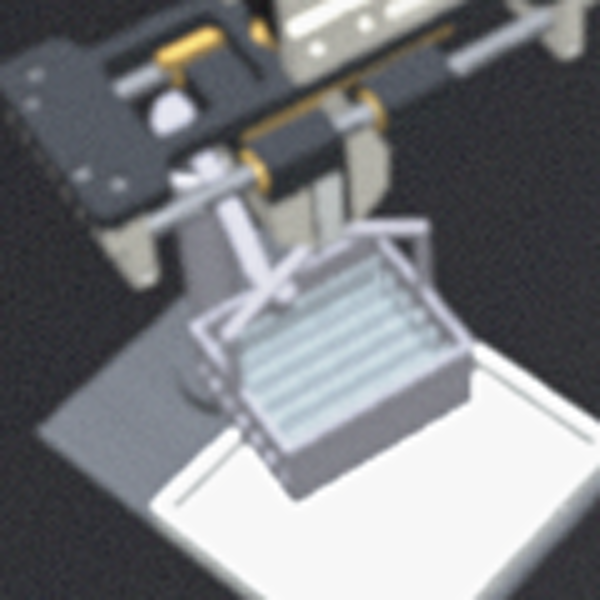

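{"fn": "drive_tool", "kwargs": {"deltas": [{"hand":1,"tx":0,"ty":0.15,"tz":0,"wx":0,"wy":0,"wz":0},{"hand":1,"tx":0,"ty":0.2,"tz":0,"wx":0,"wy":0,"wz":0},{"hand":1,"tx":0,"ty":0.2,"tz":0,"wx":0,"wy":0,"wz":0},{"hand":1,"tx":0,"ty":0.15,"tz":0,"wx":0,"wy":0,"wz":0},{"hand":1,"tx":0,"ty":0,"tz":0,"wx":0,"wy":0,"wz":0},{"hand":1,"tx":0,"ty":0,"tz":0,"wx":0,"wy":0,"wz":0}]}}

```text
time: 15.32
tool_pos: [523.3, 64.0, 240.0]
tcp_rot: [-3.141, 0.0, 1.178]
contact_force: [-0.6, -0.4, -4.5]
grip_width: 12.0
```

```bash
python3 - <<'E'
from h import *
hookrel(157.5)
for n in("side","top"):
    im=capture(n);cv2.imwrite(f"pics/{n}9.png",im[:,:,::-1])
a=cv2.imread('pics/side9.png')[230:350,220:340]
cv2.imwrite('pics/c12.png',cv2.resize(a,None,fx=5,fy=5,interpolation=2))
E
```

```text
t 15.32 p [523.3  64.  240. ] rpy [-180.     0.    67.5] F [-0.6 -0.4 -4.5] w 12.0
tool yaw+180=247.5 radius(u) 72.1 behind(t) 0.0 contact-implied hook angle 168.9  F u 0.4 t 0.6 Mz 0.00
```

View pics/c12.png

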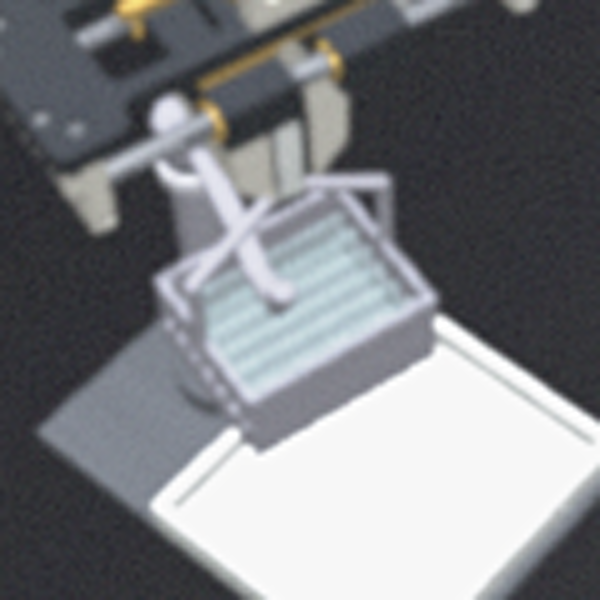

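{"fn": "drive_tool", "kwargs": {"deltas": [{"hand":1,"tx":0,"ty":0.05,"tz":0.15,"wx":0,"wy":0,"wz":0},{"hand":1,"tx":0,"ty":0,"tz":0.2,"wx":0,"wy":0,"wz":0},{"hand":1,"tx":0,"ty":0,"tz":0.2,"wx":0,"wy":0,"wz":0},{"hand":1,"tx":0,"ty":0,"tz":0.15,"wx":0,"wy":0,"wz":0},{"hand":1,"tx":0,"ty":0,"tz":0.1,"wx":0,"wy":0,"wz":0},{"hand":1,"tx":0,"ty":0,"tz":0,"wx":0,"wy":0,"wz":0},{"hand":1,"tx":0,"ty":0,"tz":0,"wx":0,"wy":0,"wz":0}]}}

```text
time: 16.0
tool_pos: [525.4, 64.0, 209.0]
tcp_rot: [3.14, -0.002, 1.178]
contact_force: [-0.7, 1.3, 3.8]
grip_width: 11.5
```

```bash
python3 - <<'E'
from h import *
hookrel(157.5)
E
```

```text
t 16.0 p [525.4  64.  209. ] rpy [ 1.799e+02 -1.000e-01  6.750e+01] F [-0.7  1.3  3.8] w 11.5
tool yaw+180=247.5 radius(u) 70.2 behind(t) -0.8 contact-implied hook angle 168.6  F u 1.1 t -1.0 Mz 0.03
```

```bash
python3 - <<'E'
from h import *
for n in("side","top"):
    im=capture(n);cv2.imwrite(f"pics/{n}10.png",im[:,:,::-1])
a=cv2.imread('pics/side10.png')[230:350,220:340]
cv2.imwrite('pics/c13.png',cv2.resize(a,None,fx=5,fy=5,interpolation=2))
print(proj('side',[[524.4,63.6,175],[524.4,63.6,183],[499.5,73.9,194]])*1)
E
```

```text
[[277.36291602 279.89599885]
 [277.08318161 277.3597973 ]
 [284.48556904 283.44713533]]
```

View pics/c13.png

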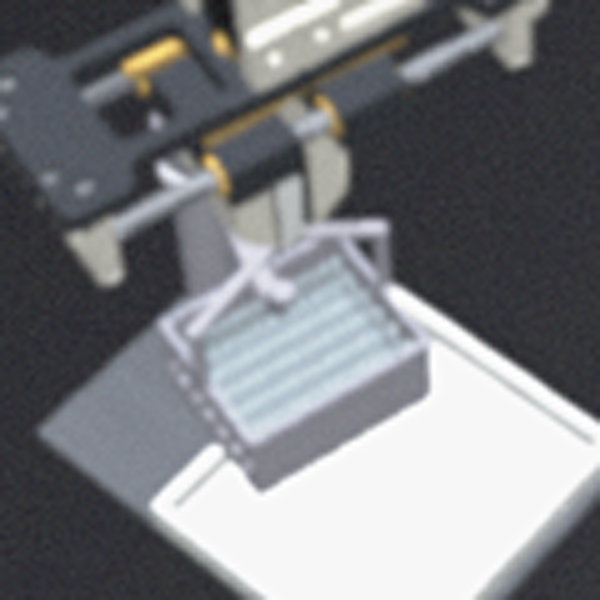

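```bash
python3 - <<'E'
from h import *
L=[cv2.resize(cv2.imread(f'pics/side{i}.png')[235:315,230:310],None,fx=3.3,fy=3.3,interpolation=2) for i in (4,5,6,7,8,10)]
cv2.imwrite('pics/c14.png',np.vstack([np.hstack(L[:3]),np.hstack(L[3:])]))
L=[cv2.resize(cv2.imread(f'pics/top{i}.png')[170:270,220:320],None,fx=2.6,fy=2.6,interpolation=2) for i in (4,5,6,7,8,10)]
cv2.imwrite('pics/c15.png',np.vstack([np.hstack(L[:3]),np.hstack(L[3:])]))
E
```

```text
(no output)
```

View pics/c14.png

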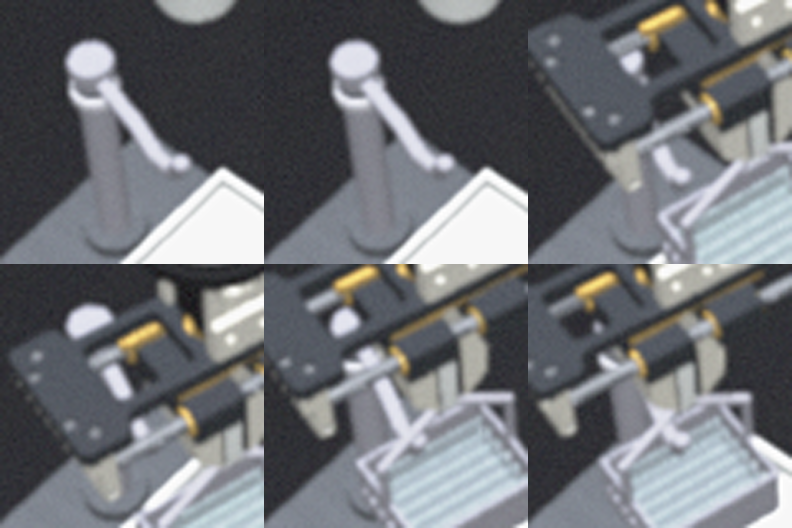

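View pics/c15.png

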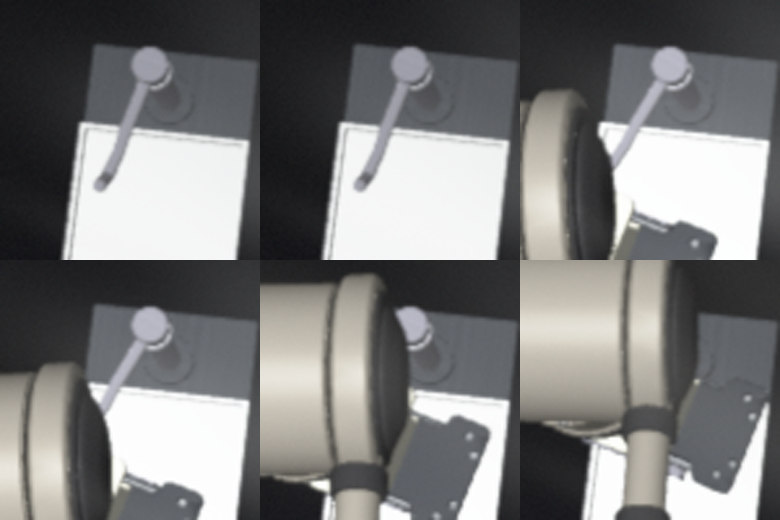

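```bash
python3 - <<'E'
from h import *
for uv in [(276.5,288.3),(275.5,287.5)]:
    p=onz('side',uv,194);d=p[:2]-[590,36.4];print(p,np.degrees(np.arctan2(d[1],d[0])),np.hypot(*d))
# from top7: two points along rod
def a(p,q):
    P=onz('top',p,178);Q=onz('top',q,176);d=Q-P;return np.degrees(np.arctan2(d[1],d[0]))
print(a((220+150/2.6,170+(325-260)/2.6),(220+106/2.6,170+(405-260)/2.6)))
E
```

```text
[505.49036305  90.63425799 194.        ] 147.30958616714068 100.41530499459373
[508.06277055  90.16481869 194.        ] 146.72828333076458 98.00186375228667
150.95968398133326
```

{"fn": "drive_tool", "kwargs": {"deltas": [{"hand":1,"tx":0,"ty":0,"tz":-0.2,"wx":0,"wy":0,"wz":0},{"hand":1,"tx":0.1,"ty":0,"tz":-0.3,"wx":0,"wy":0,"wz":0},{"hand":1,"tx":0.15,"ty":0,"tz":-0.3,"wx":0,"wy":0,"wz":0},{"hand":1,"tx":0.1,"ty":0,"tz":-0.12,"wx":0,"wy":0,"wz":0},{"hand":1,"tx":0,"ty":0,"tz":0,"wx":0,"wy":0,"wz":0},{"hand":1,"tx":0,"ty":0,"tz":0,"wx":0,"wy":0,"wz":0}]}}

```text
time: 16.6
tool_pos: [530.1, 76.2, 244.6]
tcp_rot: [-3.141, 0.001, 1.179]
contact_force: [-0.6, -0.2, -3.9]
grip_width: 12.1
```

```bash
python3 - <<'E'
from h import *
hookrel(157.5)
E
```

```text
t 16.6 p [530.1  76.2 244.6] rpy [-180.     0.    67.5] F [-0.6 -0.2 -3.9] w 12.1
tool yaw+180=247.5 radius(u) 70.6 behind(t) -13.9 contact-implied hook angle 158.0  F u 0.5 t 0.4 Mz -0.02
```

{"fn": "drive_tool", "kwargs": {"deltas": [{"hand":1,"tx":0.04,"ty":-0.15,"tz":0,"wx":0,"wy":0,"wz":0},{"hand":1,"tx":0.03,"ty":-0.3,"tz":0,"wx":0,"wy":0,"wz":0},{"hand":1,"tx":0.03,"ty":-0.3,"tz":0,"wx":0,"wy":0,"wz":0},{"hand":1,"tx":0,"ty":-0.4,"tz":0,"wx":0,"wy":0,"wz":0},{"hand":1,"tx":0,"ty":-0.4,"tz":0,"wx":0,"wy":0,"wz":0},{"hand":1,"tx":0,"ty":-0.4,"tz":0,"wx":0,"wy":0,"wz":0},{"hand":1,"tx":0,"ty":-0.4,"tz":0,"wx":0,"wy":0,"wz":0},{"hand":1,"tx":0,"ty":-0.2,"tz":-0.3,"wx":0,"wy":0,"wz":0},{"hand":1,"tx":0,"ty":0,"tz":-0.6,"wx":0,"wy":0,"wz":0},{"hand":1,"tx":0,"ty":0,"tz":-0.6,"wx":0,"wy":0,"wz":0},{"hand":1,"tx":0,"ty":0,"tz":-0.6,"wx":0,"wy":0,"wz":0},{"hand":1,"tx":0,"ty":0,"tz":-0.3,"wx":0,"wy":0,"wz":0},{"hand":1,"tx":0,"ty":0,"tz":0,"wx":0,"wy":0,"wz":0}]}}

```text
time: 17.68
tool_pos: [438.1, 119.1, 343.2]
tcp_rot: [3.138, -0.002, 1.178]
contact_force: [0.5, 0.1, -3.0]
grip_width: 12.0
```

```bash
python3 - <<'E'
from h import *
to(466.5,-206.5,300,65.5)
E
```

```text
t 17.68 p [438.1 119.1 343.2] rpy [ 1.798e+02 -1.000e-01  6.750e+01] F [ 0.5  0.1 -3. ] w 12.0
turn rows 1 each w [ 0.045 -0.022  0.4  ]
shift rows 8 each t [-0.889  0.503  0.135]
```

{"fn": "drive_tool", "kwargs": {"deltas": [{"hand":1,"tx":0,"ty":0,"tz":0,"wx":0,"wy":0,"wz":0.4},{"hand":1,"tx":-0.3,"ty":0.17,"tz":0,"wx":0,"wy":0,"wz":0},{"hand":1,"tx":-0.6,"ty":0.34,"tz":0,"wx":0,"wy":0,"wz":0},{"hand":1,"tx":-0.9,"ty":0.51,"tz":0,"wx":0,"wy":0,"wz":0},{"hand":1,"tx":-0.9,"ty":0.51,"tz":0,"wx":0,"wy":0,"wz":0},{"hand":1,"tx":-0.9,"ty":0.51,"tz":0.1,"wx":0,"wy":0,"wz":0},{"hand":1,"tx":-0.9,"ty":0.51,"tz":0.2,"wx":0,"wy":0,"wz":0},{"hand":1,"tx":-0.9,"ty":0.51,"tz":0.2,"wx":0,"wy":0,"wz":0},{"hand":1,"tx":-0.9,"ty":0.51,"tz":0.2,"wx":0,"wy":0,"wz":0},{"hand":1,"tx":-0.5,"ty":0.28,"tz":0.2,"wx":0,"wy":0,"wz":0},{"hand":1,"tx":-0.3,"ty":0.17,"tz":0.2,"wx":0,"wy":0,"wz":0},{"hand":1,"tx":0,"ty":0,"tz":0,"wx":0,"wy":0,"wz":0},{"hand":1,"tx":0,"ty":0,"tz":0,"wx":0,"wy":0,"wz":0}]}}

```text
time: 18.77
tool_pos: [465.3, -204.1, 295.7]
tcp_rot: [-3.138, -0.001, 1.142]
contact_force: [0.6, 0.6, -3.2]
grip_width: 12.1
```

```bash
python3 - <<'E'
from h import *
to(466.5,-206.5,132,65.5)
E
```

```text
t 18.77 p [ 465.3 -204.1  295.7] rpy [-1.798e+02 -1.000e-01  6.540e+01] F [ 0.6  0.6 -3.2] w 12.1
turn rows 1 each w [-0.044 -0.013 -0.013]
shift rows 5 each t [-0.009  0.011  0.818]
```

{"fn": "drive_tool", "kwargs": {"deltas": [{"hand":1,"tx":-0.04,"ty":0.05,"tz":0.5,"wx":0,"wy":0,"wz":0},{"hand":1,"tx":0,"ty":0,"tz":0.7,"wx":0,"wy":0,"wz":0},{"hand":1,"tx":0,"ty":0,"tz":0.8,"wx":0,"wy":0,"wz":0},{"hand":1,"tx":0,"ty":0,"tz":0.8,"wx":0,"wy":0,"wz":0},{"hand":1,"tx":0,"ty":0,"tz":0.7,"wx":0,"wy":0,"wz":0},{"hand":1,"tx":0,"ty":0,"tz":0.4,"wx":0,"wy":0,"wz":0},{"hand":1,"tx":0,"ty":0,"tz":0.1,"wx":0,"wy":0,"wz":0},{"hand":1,"tx":0,"ty":0,"tz":0,"wx":0,"wy":0,"wz":0},{"hand":1,"tx":0,"ty":0,"tz":0,"wx":0,"wy":0,"wz":0}]}}

```text
time: 19.52
tool_pos: [468.0, -206.4, 138.6]
tcp_rot: [3.14, 0.0, 1.145]
contact_force: [0.5, 0.4, -3.1]
grip_width: 11.9
```

```bash
python3 - <<'E'
from h import *
state()
E
```

```text
t 19.52 p [ 468.  -206.4  138.6] rpy [179.9   0.   65.6] F [ 0.5  0.4 -3.1] w 11.9
```

{"fn": "drive_tool", "kwargs": {"deltas": [{"hand":1,"tx":0,"ty":0,"tz":0.12,"wx":0,"wy":0,"wz":0},{"hand":1,"tx":0,"ty":0,"tz":0.06,"wx":0,"wy":0,"wz":0},{"hand":1,"tx":0,"ty":0,"tz":0.04,"wx":0,"wy":0,"wz":0},{"hand":1,"tx":0,"ty":0,"tz":0.03,"wx":0,"wy":0,"wz":0},{"hand":1,"tx":0,"ty":0,"tz":0.02,"wx":0,"wy":0,"wz":0},{"hand":1,"tx":0,"ty":0,"tz":0,"wx":0,"wy":0,"wz":0}]}}

```text
time: 20.02
tool_pos: [467.4, -207.1, 127.8]
tcp_rot: [3.14, 0.0, 1.143]
contact_force: [-3.2, 1.5, 6.6]
grip_width: 11.5
```

```bash
python3 - <<'E'
from h import *
state()
E
```

```text
t 20.02 p [ 467.4 -207.1  127.8] rpy [179.9   0.   65.5] F [-3.2  1.5  6.6] w 11.5
```

{"fn": "drive_tool", "kwargs": {"deltas": [{"hand":0,"tx":0,"ty":0,"tz":0,"wx":0,"wy":0,"wz":0},{"hand":0,"tx":0,"ty":0,"tz":0,"wx":0,"wy":0,"wz":0},{"hand":0,"tx":0,"ty":0,"tz":0,"wx":0,"wy":0,"wz":0},{"hand":0,"tx":0,"ty":0,"tz":0,"wx":0,"wy":0,"wz":0},{"hand":0,"tx":0,"ty":0,"tz":0,"wx":0,"wy":0,"wz":0},{"hand":0,"tx":0,"ty":0,"tz":-0.4,"wx":0,"wy":0,"wz":0},{"hand":0,"tx":0,"ty":0,"tz":-0.6,"wx":0,"wy":0,"wz":0},{"hand":0,"tx":0,"ty":0,"tz":-0.8,"wx":0,"wy":0,"wz":0},{"hand":1,"tx":0,"ty":0,"tz":-0.8,"wx":0,"wy":0,"wz":0},{"hand":1,"tx":0,"ty":0,"tz":-0.6,"wx":0,"wy":0,"wz":0},{"hand":1,"tx":0,"ty":0,"tz":0,"wx":0,"wy":0,"wz":0},{"hand":1,"tx":0,"ty":0,"tz":0,"wx":0,"wy":0,"wz":0}]}}

```text
time: 21.02
tool_pos: [467.7, -207.3, 255.8]
tcp_rot: [3.138, 0.001, 1.143]
contact_force: [0.1, 0.9, -0.8]
grip_width: 23.6
```

```bash
python3 - <<'E'
from h import *
to(557.3,105.4,256,-33)
for n in("side","top"):
    im=capture(n);cv2.imwrite(f"pics/{n}11.png",im[:,:,::-1])
a=cv2.imread('pics/side11.png')[180:340,230:430];b=cv2.imread('pics/top11.png')[160:320,200:400]
cv2.imwrite('pics/c16.png',cv2.resize(np.hstack([a,b]),None,fx=2,fy=2,interpolation=2))
E
```

```text
t 21.02 p [ 467.7 -207.3  255.8] rpy [179.8   0.   65.5] F [ 0.1  0.9 -0.8] w 23.6
turn rows 21 each w [ 0.002 -0.001  0.938]
shift rows 9 each t [-0.264 -0.864 -0.001]
```

View pics/c16.png

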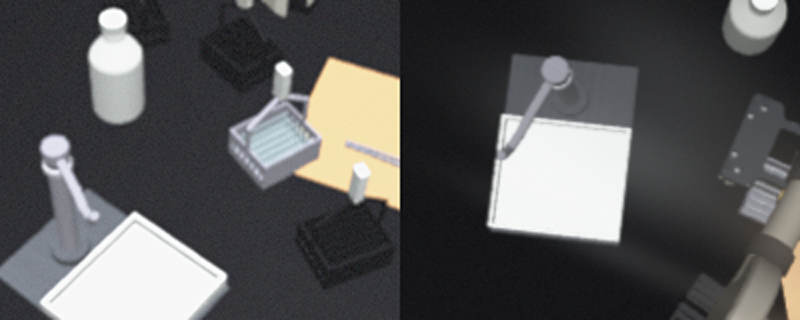

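```bash
python3 - <<'E'
from h import *
p,e=tri((277,288.2),(252.3,237));d=p[:2]-[590,36.4];print(p,e,np.degrees(np.arctan2(d[1],d[0])),np.hypot(*d))
E
```

```text
[506.86556073  87.33483574 189.31680055] 0.40749878530313394 148.50501777722707 97.49714090596035
```

{"fn": "drive_tool", "kwargs": {"deltas": [{"hand":1,"tx":0,"ty":0,"tz":0,"wx":0,"wy":0,"wz":0.98},{"hand":1,"tx":0,"ty":0,"tz":0,"wx":0,"wy":0,"wz":0.98},{"hand":1,"tx":0,"ty":0,"tz":0,"wx":0,"wy":0,"wz":0.98},{"hand":1,"tx":0,"ty":0,"tz":0,"wx":0,"wy":0,"wz":0.98},{"hand":1,"tx":0,"ty":0,"tz":0,"wx":0,"wy":0,"wz":0.98},{"hand":1,"tx":0,"ty":0,"tz":0,"wx":0,"wy":0,"wz":0.98},{"hand":1,"tx":0,"ty":0,"tz":0,"wx":0,"wy":0,"wz":0.98},{"hand":1,"tx":0,"ty":0,"tz":0,"wx":0,"wy":0,"wz":0.98},{"hand":1,"tx":0,"ty":0,"tz":0,"wx":0,"wy":0,"wz":0.98},{"hand":1,"tx":0,"ty":0,"tz":0,"wx":0,"wy":0,"wz":0.98},{"hand":1,"tx":0,"ty":0,"tz":0,"wx":0,"wy":0,"wz":0.98},{"hand":1,"tx":0,"ty":0,"tz":0,"wx":0,"wy":0,"wz":0.98},{"hand":1,"tx":0,"ty":0,"tz":0,"wx":0,"wy":0,"wz":0.98},{"hand":1,"tx":0,"ty":0,"tz":0,"wx":0,"wy":0,"wz":0.98},{"hand":1,"tx":0,"ty":0,"tz":0,"wx":0,"wy":0,"wz":0.98},{"hand":1,"tx":0,"ty":0,"tz":0,"wx":0,"wy":0,"wz":0.98},{"hand":1,"tx":0,"ty":0,"tz":0,"wx":0,"wy":0,"wz":0.98},{"hand":1,"tx":0,"ty":0,"tz":0,"wx":0,"wy":0,"wz":0.98},{"hand":1,"tx":0,"ty":0,"tz":0,"wx":0,"wy":0,"wz":0.98},{"hand":1,"tx":0,"ty":0,"tz":0,"wx":0,"wy":0,"wz":0.98}]}}

```text
time: 22.78
tool_pos: [466.6, -206.6, 252.8]
tcp_rot: [3.141, 0.003, -0.571]
contact_force: [-0.4, 0.5, -0.8]
grip_width: 0.6
```

```bash
python3 - <<'E'
from h import *
to(557.3,105.4,256)
E
```

```text
t 22.78 p [ 466.6 -206.6  252.8] rpy [180.    0.2 -32.7] F [-0.4  0.5 -0.8] w 0.6
turn rows 1 each w [0.001 0.04  0.   ]
shift rows 9 each t [-0.257 -0.865 -0.009]
```

{"fn": "drive_tool", "kwargs": {"deltas": [{"hand":1,"tx":-0.26,"ty":-0.87,"tz":0,"wx":0,"wy":0,"wz":0},{"hand":1,"tx":-0.26,"ty":-0.87,"tz":0,"wx":0,"wy":0,"wz":0},{"hand":1,"tx":-0.26,"ty":-0.87,"tz":0,"wx":0,"wy":0,"wz":0},{"hand":1,"tx":-0.26,"ty":-0.87,"tz":0,"wx":0,"wy":0,"wz":0},{"hand":1,"tx":-0.26,"ty":-0.87,"tz":0,"wx":0,"wy":0,"wz":0},{"hand":1,"tx":-0.26,"ty":-0.87,"tz":0,"wx":0,"wy":0,"wz":0},{"hand":1,"tx":-0.26,"ty":-0.87,"tz":0,"wx":0,"wy":0,"wz":0},{"hand":1,"tx":-0.26,"ty":-0.87,"tz":0,"wx":0,"wy":0,"wz":0},{"hand":1,"tx":-0.26,"ty":-0.87,"tz":0,"wx":0,"wy":0,"wz":0},{"hand":1,"tx":0,"ty":0,"tz":0,"wx":0,"wy":0,"wz":0},{"hand":1,"tx":0,"ty":0,"tz":0,"wx":0,"wy":0,"wz":0}]}}

```text
time: 23.7
tool_pos: [555.9, 109.2, 252.5]
tcp_rot: [3.139, 0.003, -0.564]
contact_force: [0.1, 0.0, -0.4]
grip_width: 0.3
```

```bash
python3 - <<'E'
from h import *
hookrel(148.5)
to(557.3,105.4,167)
E
```

```text
t 23.7 p [555.9 109.2 252.5] rpy [179.9   0.2 -32.3] F [ 0.1  0.  -0.4] w 0.3
tool yaw+180=147.7 radius(u) 67.1 behind(t) -44.2 contact-implied hook angle 124.6  F u -0.1 t -0.1 Mz -0.00
t 23.7 p [555.9 109.2 252.5] rpy [179.9   0.2 -32.3] F [ 0.1  0.  -0.4] w 0.3
turn rows 1 each w [0.027 0.033 0.   ]
shift rows 3 each t [0.027 0.02  0.712]
```

{"fn": "drive_tool", "kwargs": {"deltas": [{"hand":1,"tx":0.05,"ty":0,"tz":0.5,"wx":0,"wy":0,"wz":0},{"hand":1,"tx":0,"ty":0,"tz":0.7,"wx":0,"wy":0,"wz":0},{"hand":1,"tx":0,"ty":0,"tz":0.6,"wx":0,"wy":0,"wz":0},{"hand":1,"tx":0,"ty":0,"tz":0.33,"wx":0,"wy":0,"wz":0},{"hand":1,"tx":0,"ty":0.2,"tz":0,"wx":0,"wy":0,"wz":-0.4},{"hand":1,"tx":0,"ty":0.2,"tz":0,"wx":0,"wy":0,"wz":-0.4},{"hand":1,"tx":0,"ty":0.15,"tz":0,"wx":0,"wy":0,"wz":-0.4},{"hand":1,"tx":0,"ty":0,"tz":0,"wx":0,"wy":0,"wz":0}]}}

```text
time: 24.37
tool_pos: [545.8, 85.4, 168.3]
tcp_rot: [3.14, 0.002, -0.464]
contact_force: [-0.2, 0.4, -0.1]
grip_width: 0.3
```

```bash
python3 - <<'E'
from h import *
hookrel(); hookrel(148.5)
E
```

```text
t 24.37 p [545.8  85.4 168.3] rpy [ 1.799e+02  1.000e-01 -2.660e+01] F [-0.2  0.4 -0.1] w 0.3
tool yaw+180=153.4 radius(u) 61.4 behind(t) -24.1 contact-implied hook angle 144.6  F u 0.4 t -0.3 Mz 0.01
t 24.37 p [545.8  85.4 168.3] rpy [ 1.799e+02  1.000e-01 -2.660e+01] F [-0.2  0.4 -0.1] w 0.3
tool yaw+180=153.4 radius(u) 63.3 behind(t) -18.7 contact-implied hook angle 144.7  F u 0.4 t -0.3 Mz 0.01
```

{"fn": "drive_tool", "kwargs": {"deltas": [{"hand":1,"tx":-0.02,"ty":0.055,"tz":0,"wx":0,"wy":0,"wz":-0.2},{"hand":1,"tx":-0.02,"ty":0.055,"tz":0,"wx":0,"wy":0,"wz":-0.2},{"hand":1,"tx":-0.02,"ty":0.055,"tz":0,"wx":0,"wy":0,"wz":-0.2},{"hand":1,"tx":-0.02,"ty":0.055,"tz":0,"wx":0,"wy":0,"wz":-0.2},{"hand":1,"tx":-0.02,"ty":0.04,"tz":0,"wx":0,"wy":0,"wz":-0.2},{"hand":1,"tx":0,"ty":0,"tz":0,"wx":0,"wy":0,"wz":0},{"hand":1,"tx":0,"ty":0,"tz":0,"wx":0,"wy":0,"wz":0}]}}

```text
time: 24.95
tool_pos: [538.8, 79.7, 169.4]
tcp_rot: [3.141, 0.0, -0.375]
contact_force: [0.0, 0.3, 0.8]
grip_width: 0.7
```

```bash
python3 - <<'E'
from h import *
hookrel()
E
```

```text
t 24.95 p [538.8  79.7 169.4] rpy [180.    0.  -21.5] F [0.  0.3 0.8] w 0.7
tool yaw+180=158.5 radius(u) 63.5 behind(t) -21.5 contact-implied hook angle 152.2  F u 0.1 t -0.3 Mz 0.01
```

{"fn": "drive_tool", "kwargs": {"deltas": [{"hand":1,"tx":0,"ty":0.03,"tz":0,"wx":0,"wy":0,"wz":-0.1},{"hand":1,"tx":0,"ty":0.03,"tz":0,"wx":0,"wy":0,"wz":0},{"hand":1,"tx":0,"ty":0.02,"tz":0,"wx":0,"wy":0,"wz":0},{"hand":1,"tx":0,"ty":0,"tz":0,"wx":0,"wy":0,"wz":0}]}}

```text
time: 25.28
tool_pos: [537.6, 77.1, 169.3]
tcp_rot: [-3.141, 0.001, -0.367]
contact_force: [0.7, 3.0, 0.7]
grip_width: 0.8
```

```bash
python3 - <<'E'
from h import *
hookrel()
E
```

```text
t 25.28 p [537.6  77.1 169.3] rpy [-180.    0.  -21.] F [0.7 3.  0.7] w 0.8
tool yaw+180=159.0 radius(u) 63.5 behind(t) -19.2 contact-implied hook angle 154.8  F u 0.4 t -3.0 Mz -0.07
```

{"fn": "drive_tool", "kwargs": {"deltas": [{"hand":1,"tx":0,"ty":0.02,"tz":0,"wx":0,"wy":0,"wz":0},{"hand":1,"tx":0,"ty":0.02,"tz":0,"wx":0,"wy":0,"wz":0},{"hand":1,"tx":0,"ty":0,"tz":0,"wx":0,"wy":0,"wz":0}]}}

```text
time: 25.53
tool_pos: [537.3, 76.5, 169.4]
tcp_rot: [-3.139, 0.001, -0.367]
contact_force: [-0.5, 7.6, -1.1]
grip_width: 0.3
```

```bash
python3 - <<'E'
from h import *
hookrel()
E
```

```text
t 25.53 p [537.3  76.5 169.4] rpy [-179.9    0.   -21. ] F [-0.5  7.6 -1.1] w 0.3
tool yaw+180=159.0 radius(u) 63.6 behind(t) -18.6 contact-implied hook angle 155.3  F u 3.2 t -6.9 Mz -0.08
```

{"fn": "drive_tool", "kwargs": {"deltas": [{"hand":1,"tx":0,"ty":0.02,"tz":0,"wx":0,"wy":0,"wz":0},{"hand":1,"tx":0,"ty":0.02,"tz":0,"wx":0,"wy":0,"wz":0},{"hand":1,"tx":0,"ty":0,"tz":0,"wx":0,"wy":0,"wz":0}]}}

```text
time: 25.78
tool_pos: [537.2, 76.1, 169.5]
tcp_rot: [-3.137, 0.0, -0.366]
contact_force: [2.1, 12.5, -0.6]
grip_width: -0.0
```

```bash
python3 - <<'E'
from h import *
hookrel()
E
```

```text
t 25.78 p [537.2  76.1 169.5] rpy [-179.8    0.   -21. ] F [ 2.1 12.5 -0.6] w -0.0
tool yaw+180=159.0 radius(u) 63.6 behind(t) -18.1 contact-implied hook angle 155.7  F u 2.5 t -12.4 Mz -0.00
```

{"fn": "drive_tool", "kwargs": {"deltas": [{"hand":1,"tx":0,"ty":0.02,"tz":0,"wx":0,"wy":0,"wz":0},{"hand":1,"tx":0,"ty":0.01,"tz":0,"wx":0,"wy":0,"wz":0},{"hand":1,"tx":0,"ty":0,"tz":0,"wx":0,"wy":0,"wz":0}]}}

```text
time: 26.03
tool_pos: [537.0, 75.8, 169.5]
tcp_rot: [-3.136, -0.0, -0.366]
contact_force: [3.2, 16.5, -1.1]
grip_width: -0.1
```

```bash
python3 - <<'E'
from h import *
hookrel()
E
```

```text
t 26.03 p [537.   75.8 169.5] rpy [-179.7   -0.   -21. ] F [ 3.2 16.5 -1.1] w -0.1
tool yaw+180=159.0 radius(u) 63.6 behind(t) -17.8 contact-implied hook angle 156.0  F u 3.0 t -16.6 Mz 0.01
```

Solid at 16.6 N (≈1.06 N m, well above the 0.6 N m lock). Back off, then return to the rack.

{"fn": "drive_tool", "kwargs": {"deltas": [{"hand":1,"tx":0,"ty":-0.1,"tz":0,"wx":0,"wy":0,"wz":0},{"hand":1,"tx":0,"ty":-0.4,"tz":0,"wx":0,"wy":0,"wz":0},{"hand":1,"tx":0,"ty":-0.6,"tz":0,"wx":0,"wy":0,"wz":0},{"hand":1,"tx":0,"ty":0,"tz":-0.8,"wx":0,"wy":0,"wz":0},{"hand":1,"tx":0,"ty":0,"tz":-0.9,"wx":0,"wy":0,"wz":0},{"hand":1,"tx":0,"ty":0,"tz":-0.5,"wx":0,"wy":0,"wz":0}]}}

```text
time: 26.53
tool_pos: [553.1, 113.7, 260.6]
tcp_rot: [-3.141, -0.004, -0.366]
contact_force: [0.5, 0.0, 0.9]
grip_width: 0.4
```

{"fn": "drive_tool", "kwargs": {"deltas": [{"hand":0,"tx":0,"ty":0,"tz":0,"wx":0,"wy":0,"wz":-0.91},{"hand":0,"tx":0,"ty":0,"tz":0,"wx":0,"wy":0,"wz":-0.91},{"hand":0,"tx":0,"ty":0,"tz":0,"wx":0,"wy":0,"wz":-0.91},{"hand":0,"tx":0,"ty":0,"tz":0,"wx":0,"wy":0,"wz":-0.91},{"hand":0,"tx":0,"ty":0,"tz":0,"wx":0,"wy":0,"wz":-0.91},{"hand":0,"tx":0,"ty":0,"tz":0,"wx":0,"wy":0,"wz":-0.91},{"hand":0,"tx":0,"ty":0,"tz":0,"wx":0,"wy":0,"wz":-0.91},{"hand":0,"tx":0,"ty":0,"tz":0,"wx":0,"wy":0,"wz":-0.91},{"hand":0,"tx":0,"ty":0,"tz":0,"wx":0,"wy":0,"wz":-0.91},{"hand":0,"tx":0,"ty":0,"tz":0,"wx":0,"wy":0,"wz":-0.91},{"hand":0,"tx":0,"ty":0,"tz":0,"wx":0,"wy":0,"wz":-0.91},{"hand":0,"tx":0,"ty":0,"tz":0,"wx":0,"wy":0,"wz":-0.91},{"hand":0,"tx":0,"ty":0,"tz":0,"wx":0,"wy":0,"wz":-0.91},{"hand":0,"tx":0,"ty":0,"tz":0,"wx":0,"wy":0,"wz":-0.91},{"hand":0,"tx":0,"ty":0,"tz":0,"wx":0,"wy":0,"wz":-0.91},{"hand":0,"tx":0,"ty":0,"tz":0,"wx":0,"wy":0,"wz":-0.91},{"hand":0,"tx":0,"ty":0,"tz":0,"wx":0,"wy":0,"wz":-0.91},{"hand":0,"tx":0,"ty":0,"tz":0,"wx":0,"wy":0,"wz":-0.91},{"hand":0,"tx":0,"ty":0,"tz":0,"wx":0,"wy":0,"wz":-0.91}]}}

```text
time: 28.12
tool_pos: [552.1, 113.1, 257.3]
tcp_rot: [3.141, 0.001, 1.146]
contact_force: [-0.4, -0.5, 1.0]
grip_width: 45.8
```

```bash
python3 - <<'E'
from h import *
to(467.4,-206.8,220,65.5)
E
```

```text
t 28.12 p [552.1 113.1 257.3] rpy [1.80e+02 1.00e-01 6.57e+01] F [-0.4 -0.5  1. ] w 45.8
turn rows 1 each w [0.006 0.012 0.034]
shift rows 9 each t [-0.906  0.154  0.104]
```

{"fn": "drive_tool", "kwargs": {"deltas": [{"hand":0,"tx":-0.9,"ty":0.154,"tz":0,"wx":0,"wy":0,"wz":0.03},{"hand":0,"tx":-0.9,"ty":0.154,"tz":0,"wx":0,"wy":0,"wz":0},{"hand":0,"tx":-0.9,"ty":0.154,"tz":0,"wx":0,"wy":0,"wz":0},{"hand":0,"tx":-0.9,"ty":0.154,"tz":0,"wx":0,"wy":0,"wz":0},{"hand":0,"tx":-0.9,"ty":0.154,"tz":0,"wx":0,"wy":0,"wz":0},{"hand":0,"tx":-0.9,"ty":0.154,"tz":0.2,"wx":0,"wy":0,"wz":0},{"hand":0,"tx":-0.9,"ty":0.154,"tz":0.2,"wx":0,"wy":0,"wz":0},{"hand":0,"tx":-0.9,"ty":0.154,"tz":0.2,"wx":0,"wy":0,"wz":0},{"hand":0,"tx":-0.9,"ty":0.154,"tz":0.2,"wx":0,"wy":0,"wz":0},{"hand":0,"tx":0,"ty":0,"tz":0,"wx":0,"wy":0,"wz":0},{"hand":0,"tx":0,"ty":0,"tz":0,"wx":0,"wy":0,"wz":0}]}}

```text
time: 29.03
tool_pos: [466.2, -205.7, 224.8]
tcp_rot: [-3.14, 0.001, 1.136]
contact_force: [-0.1, -0.3, -0.4]
grip_width: 46.0
```

```bash
python3 - <<'E'
from h import *
to(467.4,-206.8,128,65.5)
for n in("side","top"):
    im=capture(n);cv2.imwrite(f"pics/{n}12.png",im[:,:,::-1])
a=cv2.imread('pics/side12.png')[180:340,230:430];b=cv2.imread('pics/top12.png')[160:320,200:400]
cv2.imwrite('pics/c17.png',cv2.resize(np.hstack([a,b]),None,fx=2,fy=2,interpolation=2))
E
```

```text
t 29.03 p [ 466.2 -205.7  224.8] rpy [-179.9    0.    65.1] F [-0.1 -0.3 -0.4] w 46.0
turn rows 1 each w [-0.015  0.007 -0.085]
shift rows 3 each t [-0.004  0.013  0.807]
```

View pics/c17.png

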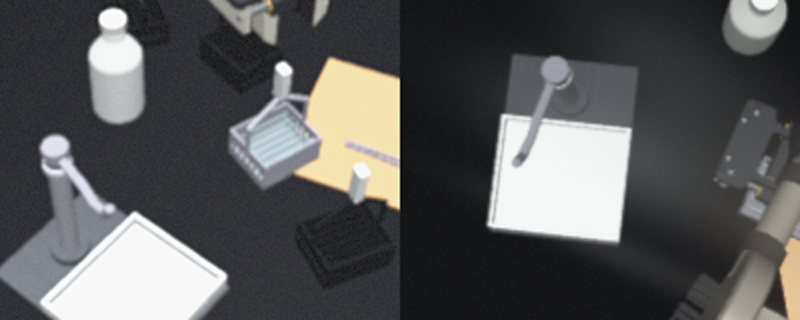

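{"fn": "drive_tool", "kwargs": {"deltas": [{"hand":0,"tx":0,"ty":0.04,"tz":0.5,"wx":0,"wy":0,"wz":-0.08},{"hand":0,"tx":0,"ty":0,"tz":0.6,"wx":0,"wy":0,"wz":0},{"hand":0,"tx":0,"ty":0,"tz":0.6,"wx":0,"wy":0,"wz":0},{"hand":0,"tx":0,"ty":0,"tz":0.4,"wx":0,"wy":0,"wz":0},{"hand":0,"tx":0,"ty":0,"tz":0.2,"wx":0,"wy":0,"wz":0},{"hand":0,"tx":0,"ty":0,"tz":0,"wx":0,"wy":0,"wz":0},{"hand":0,"tx":0,"ty":0,"tz":0,"wx":0,"wy":0,"wz":0}]}}

```text
time: 29.72
tool_pos: [469.3, -204.0, 134.0]
tcp_rot: [3.141, 0.0, 1.148]
contact_force: [0.2, -0.2, 1.1]
grip_width: 45.7
```

```bash
python3 - <<'E'
from h import *
to(467.4,-206.8,128,65.5)
E
```

```text
t 29.72 p [ 469.3 -204.   134. ] rpy [180.    0.   65.8] F [ 0.2 -0.2  1.1] w 45.7
turn rows 1 each w [0.008 0.002 0.057]
shift rows 1 each t [-0.084 -0.013  0.151]
```

{"fn": "drive_tool", "kwargs": {"deltas": [{"hand":0,"tx":-0.06,"ty":-0.01,"tz":0.14,"wx":0,"wy":0,"wz":0.05},{"hand":0,"tx":0,"ty":0,"tz":0,"wx":0,"wy":0,"wz":0},{"hand":1,"tx":0,"ty":0,"tz":0,"wx":0,"wy":0,"wz":0},{"hand":1,"tx":0,"ty":0,"tz":0,"wx":0,"wy":0,"wz":0},{"hand":1,"tx":0,"ty":0,"tz":0,"wx":0,"wy":0,"wz":0},{"hand":1,"tx":0,"ty":0,"tz":0,"wx":0,"wy":0,"wz":0},{"hand":1,"tx":0,"ty":0,"tz":0,"wx":0,"wy":0,"wz":0},{"hand":1,"tx":0,"ty":0,"tz":0,"wx":0,"wy":0,"wz":0},{"hand":1,"tx":0,"ty":0,"tz":0,"wx":0,"wy":0,"wz":0}]}}

```text
time: 30.47
tool_pos: [467.3, -206.6, 127.8]
tcp_rot: [3.141, 0.0, 1.142]
contact_force: [0.2, -0.2, 0.0]
grip_width: 11.7
```

```bash
python3 - <<'E'
from h import *
state()
E
```

```text
t 30.47 p [ 467.3 -206.6  127.8] rpy [180.    0.   65.5] F [ 0.2 -0.2  0. ] w 11.7
```

{"fn": "drive_tool", "kwargs": {"deltas": [{"hand":1,"tx":0,"ty":0,"tz":-0.1,"wx":0,"wy":0,"wz":0},{"hand":1,"tx":0,"ty":0,"tz":-0.3,"wx":0,"wy":0,"wz":0},{"hand":1,"tx":0,"ty":0,"tz":-0.5,"wx":0,"wy":0,"wz":0},{"hand":1,"tx":0,"ty":0,"tz":-0.7,"wx":0,"wy":0,"wz":0},{"hand":1,"tx":0,"ty":0,"tz":-0.7,"wx":0,"wy":0,"wz":-0.2},{"hand":1,"tx":0,"ty":0,"tz":-0.7,"wx":0,"wy":0,"wz":-0.2},{"hand":1,"tx":0,"ty":0,"tz":-0.7,"wx":0,"wy":0,"wz":0},{"hand":1,"tx":0,"ty":0,"tz":-0.7,"wx":0,"wy":0,"wz":0},{"hand":1,"tx":0,"ty":0,"tz":-0.6,"wx":0,"wy":0,"wz":0},{"hand":1,"tx":0,"ty":0,"tz":-0.4,"wx":0,"wy":0,"wz":0},{"hand":1,"tx":0,"ty":0,"tz":-0.1,"wx":0,"wy":0,"wz":0},{"hand":1,"tx":0,"ty":0,"tz":0,"wx":0,"wy":0,"wz":0}]}}

```text
time: 31.47
tool_pos: [467.4, -206.5, 348.4]
tcp_rot: [3.14, 0.0, 1.177]
contact_force: [0.1, 0.7, -3.5]
grip_width: 11.8
```

```bash
python3 - <<'E'
from h import *
to(440,98,342,67.5,n=10)
E
```

```text
t 31.47 p [ 467.4 -206.5  348.4] rpy [179.9   0.   67.5] F [ 0.1  0.7 -3.5] w 11.8
turn rows 1 each w [ 0.017  0.003 -0.009]
shift rows 10 each t [ 0.677 -0.355  0.016]
```

{"fn": "drive_tool", "kwargs": {"deltas": [{"hand":1,"tx":0.3,"ty":-0.16,"tz":0,"wx":0,"wy":0,"wz":0},{"hand":1,"tx":0.6,"ty":-0.31,"tz":0,"wx":0,"wy":0,"wz":0},{"hand":1,"tx":0.8,"ty":-0.42,"tz":0,"wx":0,"wy":0,"wz":0},{"hand":1,"tx":0.8,"ty":-0.42,"tz":0,"wx":0,"wy":0,"wz":0},{"hand":1,"tx":0.8,"ty":-0.42,"tz":0,"wx":0,"wy":0,"wz":0},{"hand":1,"tx":0.8,"ty":-0.42,"tz":0,"wx":0,"wy":0,"wz":0},{"hand":1,"tx":0.8,"ty":-0.42,"tz":0,"wx":0,"wy":0,"wz":0},{"hand":1,"tx":0.8,"ty":-0.42,"tz":0,"wx":0,"wy":0,"wz":0},{"hand":1,"tx":0.6,"ty":-0.31,"tz":0,"wx":0,"wy":0,"wz":0},{"hand":1,"tx":0.3,"ty":-0.16,"tz":0,"wx":0,"wy":0,"wz":0},{"hand":1,"tx":0.15,"ty":-0.08,"tz":0,"wx":0,"wy":0,"wz":0},{"hand":1,"tx":0,"ty":0,"tz":0,"wx":0,"wy":0,"wz":0},{"hand":1,"tx":0,"ty":0,"tz":0,"wx":0,"wy":0,"wz":0}]}}

```text
time: 32.55
tool_pos: [439.6, 96.9, 346.9]
tcp_rot: [-3.14, 0.001, 1.178]
contact_force: [0.2, -0.1, -2.9]
grip_width: 11.7
```

```bash
python3 - <<'E'
from h import *
hookrel(157.5);to(442.2,97.6,240,67.5)
im=capture('side');cv2.imwrite("pics/side13.png",im[:,:,::-1])
im=capture('top');cv2.imwrite("pics/top13.png",im[:,:,::-1])
a=cv2.imread('pics/side13.png')[180:340,230:430];b=cv2.imread('pics/top13.png')[160:320,200:400]
cv2.imwrite('pics/c18.png',cv2.resize(np.hstack([a,b]),None,fx=2,fy=2,interpolation=2))
E
```

```text
t 32.55 p [439.6  96.9 346.9] rpy [-1.799e+02  1.000e-01  6.750e+01] F [ 0.2 -0.1 -2.9] w 11.7
tool yaw+180=247.5 radius(u) 162.1 behind(t) 1.7 contact-implied hook angle 163.2  F u -0.2 t -0.0 Mz 0.01
t 32.55 p [439.6  96.9 346.9] rpy [-1.799e+02  1.000e-01  6.750e+01] F [ 0.2 -0.1 -2.9] w 11.7
turn rows 1 each w [-0.015  0.015 -0.003]
shift rows 3 each t [0.014 0.018 0.891]
```

View pics/c18.png

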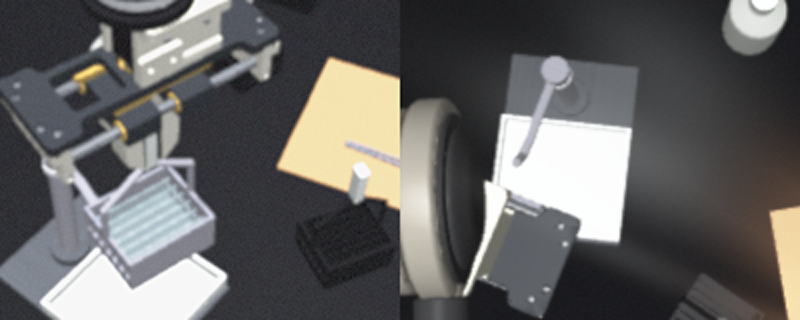

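{"fn": "drive_tool", "kwargs": {"deltas": [{"hand":1,"tx":0.03,"ty":0,"tz":0.3,"wx":0,"wy":0,"wz":0},{"hand":1,"tx":0,"ty":0,"tz":0.6,"wx":0,"wy":0,"wz":0},{"hand":1,"tx":0,"ty":0,"tz":0.7,"wx":0,"wy":0,"wz":0},{"hand":1,"tx":0,"ty":0,"tz":0.6,"wx":0,"wy":0,"wz":0},{"hand":1,"tx":0,"ty":0,"tz":0.35,"wx":0,"wy":0,"wz":0},{"hand":1,"tx":0,"ty":0,"tz":0.1,"wx":0,"wy":0,"wz":0},{"hand":1,"tx":0,"ty":0,"tz":0,"wx":0,"wy":0,"wz":0},{"hand":1,"tx":0,"ty":0,"tz":0,"wx":0,"wy":0,"wz":0}]}}

```text
time: 33.32
tool_pos: [441.2, 97.7, 242.5]
tcp_rot: [3.14, -0.0, 1.176]
contact_force: [0.3, 0.4, -3.7]
grip_width: 12.0
```

```bash
python3 - <<'E'
from h import *
hookrel(157.5)
im=capture('top');cv2.imwrite("pics/top14.png",im[:,:,::-1])
im=capture('side');cv2.imwrite("pics/side14.png",im[:,:,::-1])
a=cv2.imread('pics/side14.png')[180:340,230:430];b=cv2.imread('pics/top14.png')[160:320,200:400]
cv2.imwrite('pics/c19.png',cv2.resize(np.hstack([a,b]),None,fx=2,fy=2,interpolation=2))
E
```

```text
t 33.32 p [441.2  97.7 242.5] rpy [179.9  -0.   67.4] F [ 0.3  0.4 -3.7] w 12.0
tool yaw+180=247.4 radius(u) 161.0 behind(t) 0.4 contact-implied hook angle 162.8  F u -0.1 t -0.5 Mz -0.02
```

View pics/c19.png

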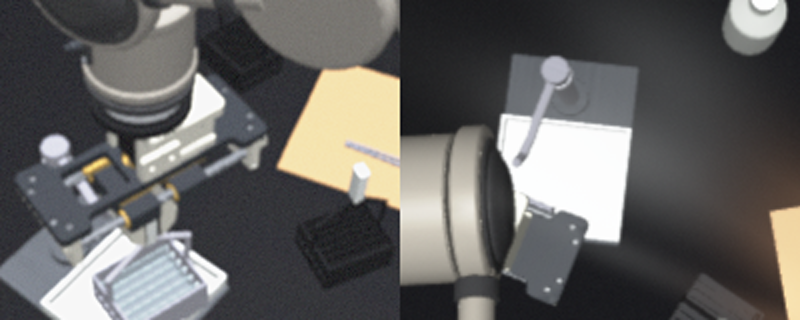

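{"fn": "drive_tool", "kwargs": {"deltas": [{"hand":1,"tx":0,"ty":0.1,"tz":0,"wx":0,"wy":0,"wz":0},{"hand":1,"tx":0,"ty":0.25,"tz":0,"wx":0,"wy":0,"wz":0},{"hand":1,"tx":0,"ty":0.25,"tz":0,"wx":0,"wy":0,"wz":0},{"hand":1,"tx":0,"ty":0.25,"tz":0,"wx":0,"wy":0,"wz":0},{"hand":1,"tx":0,"ty":0.25,"tz":0,"wx":0,"wy":0,"wz":0},{"hand":1,"tx":0,"ty":0.2,"tz":0,"wx":0,"wy":0,"wz":0},{"hand":1,"tx":0,"ty":0,"tz":0,"wx":0,"wy":0,"wz":0}]}}

```text
time: 34.0
tool_pos: [490.3, 77.4, 241.5]
tcp_rot: [3.141, 0.0, 1.176]
contact_force: [-0.3, 1.3, -3.5]
grip_width: 11.8
```

```bash
python3 - <<'E'
from h import *
hookrel(157.5)
im=capture('side');cv2.imwrite("pics/side15.png",im[:,:,::-1])
a=cv2.imread('pics/side15.png')[230:350,220:340]
cv2.imwrite('pics/c20.png',cv2.resize(a,None,fx=5,fy=5,interpolation=2))
E
```

```text
t 34.0 p [490.3  77.4 241.5] rpy [180.    0.   67.4] F [-0.3  1.3 -3.5] w 11.8
tool yaw+180=247.4 radius(u) 107.8 behind(t) 0.3 contact-implied hook angle 165.3  F u 0.7 t -1.1 Mz 0.05
```

View pics/c20.png

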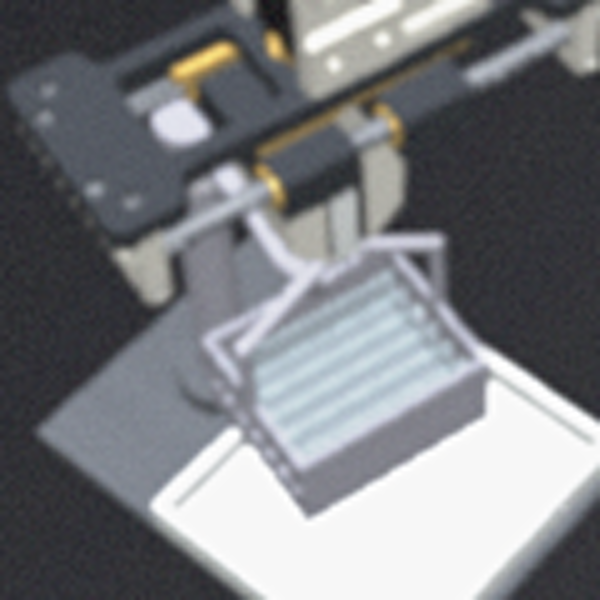

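{"fn": "drive_tool", "kwargs": {"deltas": [{"hand":1,"tx":0,"ty":0.2,"tz":0,"wx":0,"wy":0,"wz":0},{"hand":1,"tx":0,"ty":0.2,"tz":0,"wx":0,"wy":0,"wz":0},{"hand":1,"tx":0,"ty":0.2,"tz":0,"wx":0,"wy":0,"wz":0},{"hand":1,"tx":0,"ty":0.2,"tz":0,"wx":0,"wy":0,"wz":0},{"hand":1,"tx":0,"ty":0.08,"tz":0,"wx":0,"wy":0,"wz":0},{"hand":1,"tx":0,"ty":0,"tz":0,"wx":0,"wy":0,"wz":0},{"hand":1,"tx":0,"ty":0,"tz":0,"wx":0,"wy":0,"wz":0}]}}

```text
time: 34.63
tool_pos: [521.0, 64.7, 241.6]
tcp_rot: [-3.141, 0.0, 1.177]
contact_force: [-1.0, 0.1, -3.3]
grip_width: 11.8
```

```bash
python3 - <<'E'
from h import *
hookrel(157.5)
im=capture('side');cv2.imwrite("pics/side16.png",im[:,:,::-1])
a=cv2.imread('pics/side16.png')[230:350,220:340]
cv2.imwrite('pics/c21.png',cv2.resize(a,None,fx=5,fy=5,interpolation=2))
E
```

```text
t 34.63 p [521.   64.7 241.6] rpy [-180.     0.    67.4] F [-1.   0.1 -3.3] w 11.8
tool yaw+180=247.4 radius(u) 74.6 behind(t) 0.2 contact-implied hook angle 168.7  F u 1.0 t 0.3 Mz 0.05
```

View pics/c21.png

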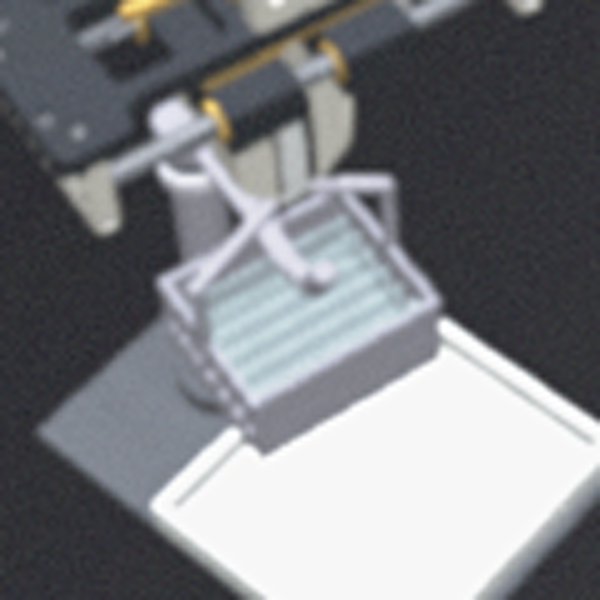

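{"fn": "drive_tool", "kwargs": {"deltas": [{"hand":1,"tx":0,"ty":0.1,"tz":0.1,"wx":0,"wy":0,"wz":0},{"hand":1,"tx":0,"ty":0,"tz":0.2,"wx":0,"wy":0,"wz":0},{"hand":1,"tx":0,"ty":0,"tz":0.2,"wx":0,"wy":0,"wz":0},{"hand":1,"tx":0,"ty":0,"tz":0.2,"wx":0,"wy":0,"wz":0},{"hand":1,"tx":0,"ty":0,"tz":0.1,"wx":0,"wy":0,"wz":0},{"hand":1,"tx":0,"ty":0,"tz":0,"wx":0,"wy":0,"wz":0},{"hand":1,"tx":0,"ty":0,"tz":0,"wx":0,"wy":0,"wz":0}]}}

```text
time: 35.27
tool_pos: [524.5, 63.3, 209.4]
tcp_rot: [-3.141, 0.0, 1.177]
contact_force: [0.8, 0.0, -3.2]
grip_width: 12.1
```

```bash
python3 - <<'E'
from h import *
hookrel(157.5)
E
```

```text
t 35.27 p [524.5  63.3 209.4] rpy [-180.     0.    67.5] F [ 0.8  0.  -3.2] w 12.1
tool yaw+180=247.5 radius(u) 70.8 behind(t) 0.2 contact-implied hook angle 169.2  F u -0.7 t -0.3 Mz -0.02
```

{"fn": "drive_tool", "kwargs": {"deltas": [{"hand":1,"tx":0,"ty":0,"tz":0.06,"wx":0,"wy":0,"wz":0},{"hand":1,"tx":0,"ty":0,"tz":0.05,"wx":0,"wy":0,"wz":0},{"hand":1,"tx":0,"ty":0,"tz":0.03,"wx":0,"wy":0,"wz":0},{"hand":1,"tx":0,"ty":0,"tz":0,"wx":0,"wy":0,"wz":0}]}}

```text
time: 35.6
tool_pos: [524.7, 63.3, 204.1]
tcp_rot: [3.141, -0.0, 1.177]
contact_force: [0.4, 0.7, -3.2]
grip_width: 11.8
```

```bash
python3 - <<'E'
from h import *
hookrel(157.5)
E
```

```text
t 35.6 p [524.7  63.3 204.1] rpy [180.   -0.   67.5] F [ 0.4  0.7 -3.2] w 11.8
tool yaw+180=247.5 radius(u) 70.6 behind(t) 0.1 contact-implied hook angle 169.2  F u -0.1 t -0.8 Mz -0.02
```

{"fn": "drive_tool", "kwargs": {"deltas": [{"hand":1,"tx":0,"ty":0,"tz":0.025,"wx":0,"wy":0,"wz":0},{"hand":1,"tx":0,"ty":0,"tz":0.025,"wx":0,"wy":0,"wz":0},{"hand":1,"tx":0,"ty":0,"tz":0.02,"wx":0,"wy":0,"wz":0},{"hand":1,"tx":0,"ty":0,"tz":0,"wx":0,"wy":0,"wz":0}]}}

```text
time: 35.93
tool_pos: [525.0, 63.4, 201.9]
tcp_rot: [3.141, -0.001, 1.177]
contact_force: [-0.9, 0.7, 2.6]
grip_width: 12.2
```

```bash
python3 - <<'E'
from h import *
hookrel(157.5)
E
```

```text
t 35.93 p [525.   63.4 201.9] rpy [179.9  -0.   67.5] F [-0.9  0.7  2.6] w 12.2
tool yaw+180=247.5 radius(u) 70.4 behind(t) -0.0 contact-implied hook angle 169.1  F u 1.1 t -0.3 Mz 0.03
```

{"fn": "drive_tool", "kwargs": {"deltas": [{"hand":1,"tx":0,"ty":0,"tz":-0.012,"wx":0,"wy":0,"wz":0},{"hand":1,"tx":0,"ty":0,"tz":0,"wx":0,"wy":0,"wz":0},{"hand":0.7,"tx":0,"ty":0,"tz":0,"wx":0,"wy":0,"wz":0},{"hand":0.6,"tx":0,"ty":0,"tz":0,"wx":0,"wy":0,"wz":0},{"hand":0.4,"tx":0,"ty":0,"tz":0,"wx":0,"wy":0,"wz":0},{"hand":0.2,"tx":0,"ty":0,"tz":0,"wx":0,"wy":0,"wz":0},{"hand":0,"tx":0,"ty":0,"tz":0,"wx":0,"wy":0,"wz":0},{"hand":0,"tx":0,"ty":0,"tz":0,"wx":0,"wy":0,"wz":0},{"hand":0,"tx":0,"ty":0,"tz":0,"wx":0,"wy":0,"wz":0}]}}

```text
time: 36.68
tool_pos: [524.7, 63.2, 201.8]
tcp_rot: [-3.142, 0.0, 1.177]
contact_force: [-0.4, -0.5, 0.3]
grip_width: 44.8
```

```bash
python3 - <<'E'
from h import *
hookrel(157.5)
im=capture('side');cv2.imwrite("pics/side17.png",im[:,:,::-1])
a=cv2.imread('pics/side17.png')[230:350,220:340]
cv2.imwrite('pics/c22.png',cv2.resize(a,None,fx=5,fy=5,interpolation=2))
E
```

```text
t 36.68 p [524.7  63.2 201.8] rpy [-180.     0.    67.4] F [-0.4 -0.5  0.3] w 44.8
tool yaw+180=247.4 radius(u) 70.6 behind(t) 0.2 contact-implied hook angle 169.2  F u 0.2 t 0.6 Mz 0.02
```

View pics/c22.png

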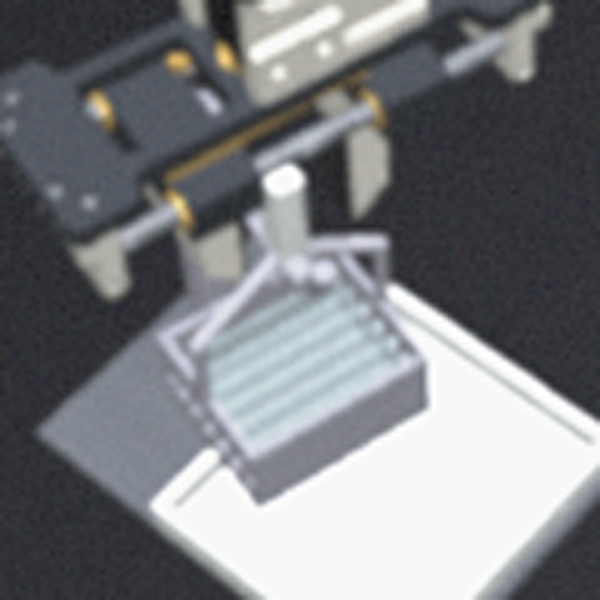

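{"fn": "drive_tool", "kwargs": {"deltas": [{"hand":0,"tx":0,"ty":0,"tz":-0.2,"wx":0,"wy":0,"wz":0},{"hand":0,"tx":0,"ty":0,"tz":-0.4,"wx":0,"wy":0,"wz":0},{"hand":0,"tx":0,"ty":0,"tz":-0.6,"wx":0,"wy":0,"wz":0},{"hand":0,"tx":0,"ty":0,"tz":-0.8,"wx":0,"wy":0,"wz":0},{"hand":0,"tx":0,"ty":0,"tz":-0.8,"wx":0,"wy":0,"wz":0},{"hand":0,"tx":-0.4,"ty":0,"tz":-0.4,"wx":0,"wy":0,"wz":0},{"hand":0,"tx":-0.8,"ty":0,"tz":0,"wx":0,"wy":0,"wz":0},{"hand":0,"tx":-0.8,"ty":0,"tz":0,"wx":0,"wy":0,"wz":0},{"hand":0,"tx":-0.8,"ty":0,"tz":0,"wx":0,"wy":0,"wz":0},{"hand":0,"tx":-0.8,"ty":0,"tz":0,"wx":0,"wy":0,"wz":0},{"hand":0,"tx":-0.8,"ty":0,"tz":0,"wx":0,"wy":0,"wz":0},{"hand":0,"tx":-0.4,"ty":0,"tz":0,"wx":0,"wy":0,"wz":0},{"hand":0,"tx":0,"ty":0,"tz":0,"wx":0,"wy":0,"wz":0}]}}

```text
time: 37.82
tool_pos: [450.1, -116.6, 330.6]
tcp_rot: [3.141, 0.001, 1.174]
contact_force: [0.2, -0.3, -0.3]
grip_width: 46.2
```

```bash
python3 - <<'E'
from h import *
state()
for n in("side","top"):
    im=capture(n);cv2.imwrite(f"pics/{n}18.png",im[:,:,::-1])
a=cv2.imread('pics/side18.png')[230:350,220:340];b=cv2.imread('pics/top18.png')[170:290,220:340]
cv2.imwrite('pics/c23.png',cv2.resize(np.hstack([a,b]),None,fx=3.3,fy=3.3,interpolation=2))
E
```

```text
t 37.82 p [ 450.1 -116.6  330.6] rpy [1.799e+02 1.000e-01 6.720e+01] F [ 0.2 -0.3 -0.3] w 46.2
```

View pics/c23.png

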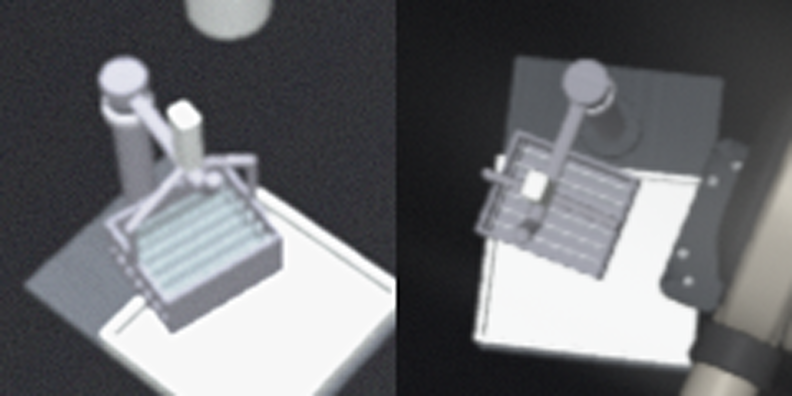

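View pics/top18.png

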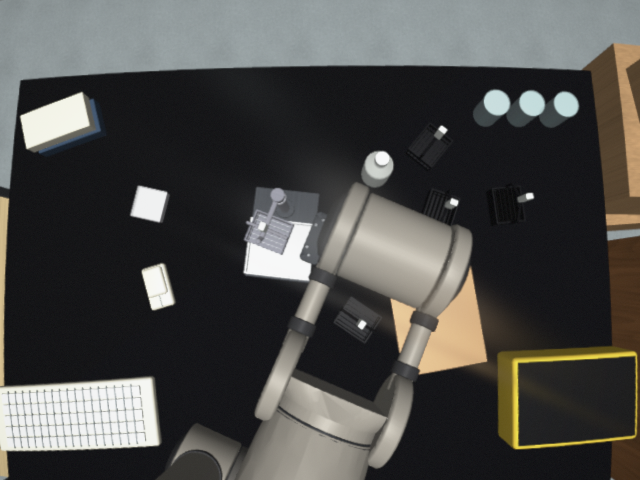

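{"fn": "drive_tool", "kwargs": {"deltas": [{"hand":0,"tx":0,"ty":0,"tz":0,"wx":0,"wy":0,"wz":0},{"hand":0,"tx":0,"ty":0,"tz":0,"wx":0,"wy":0,"wz":0},{"hand":0,"tx":0,"ty":0,"tz":0,"wx":0,"wy":0,"wz":0},{"hand":0,"tx":0,"ty":0,"tz":0,"wx":0,"wy":0,"wz":0},{"hand":0,"tx":0,"ty":0,"tz":0,"wx":0,"wy":0,"wz":0},{"hand":0,"tx":0,"ty":0,"tz":0,"wx":0,"wy":0,"wz":0}]}}

```text
time: 38.42
tool_pos: [451.2, -113.7, 329.8]
tcp_rot: [-3.141, 0.0, 1.178]
contact_force: [0.3, 0.5, -0.1]
grip_width: 45.7
```

```bash
python3 - <<'E'
from h import *
np.set_printoptions(precision=1,suppress=True)
for n in("side","top"):
    im=capture(n);cv2.imwrite(f"pics/{n}19.png",im[:,:,::-1])
    o=cv2.imread(f"pics/{n}18.png").astype(int);m=cv2.imread(f"pics/{n}19.png").astype(int)
    y,x=(230,220) if n=='side' else (170,220)
    w=100 if n=='side' else 75
    d=abs(o-m)[y:y+120,x:x+w];print(n,d.mean(),np.percentile(d,99.5))
c=lambda p:(220+p[0]/3.3,230+p[1]/3.3); t=lambda p:(220+(p[0]-396)/3.3,170+p[1]/3.3)
print('tab',tri(c((183,108)),t((537,183))))
B=[((105,228),(482,230)),((172,330),(603,278)),((281,238),(638,182))]
Bs=[tri(c((107,226)),t((519,133)))]if 0 else []
P=[onz('top',t(p),113) for p in [(519,133),(640,181),(603,279),(479,231)]];print(np.array(P),np.mean(P,0))
print('tip',tri(c((212,180)),t((528,230))))
E
```

```text
side 2.228361111111111 11.0
top 0.9303703703703704 4.0
tab (array([525. ,  62.4, 225.4]), np.float64(0.7719418025822704))
[[570.3  88.9 113. ]
 [538.4  11.4 113. ]
 [476.2  35.2 113. ]
 [507.6 114.3 113. ]] [523.1  62.5 113. ]
tip (array([501.4,  72.5, 187.5]), np.float64(0.0026381683585861727))
```

```bash
python3 -c "
from plant import *
print(close_job())"
```

```text
the job is handed in; nothing more can be done
None
```

The rack hangs upright and still in the hook's dip over the tray, with the hook pressed to its solid stop. I handed the job in at about 38.5 s.

**Hook, first push:** I swung it anticlockwise with the closed fingers and pressed it through the stiff stretch at about 9–10 N. It met the solid stop at about 16 N.

**Mishap:** while I first carried the rack over, its basket brushed the hook. The hook swung about 9° back clockwise. I found this when the handle met the rod 8 mm too high, with about 4 N of upward push.

**Mending it:** I set the rack back in its place and pushed the hook again. It swung freely and then met the stop at the same pose, with no stiff stretch on the way, so the lock appears to have stayed home. The last push reading was 16.6 N, and no reading went above that. I then took the rack again, carried it higher, slid it over the hook, lowered it until it took the weight, and let it go.

**Last checks:**
- **Rack:** the tab (525, 62) and the basket centre (523, 62) are above one another, and pictures 0.6 s apart show no movement.
- **Hook:** its tip is within about 2 mm of where it stood after the first push.
- **Robot:** force readings near zero, touching nothing.
- **Other things:** the bottle, specimen box and mouse looked unmoved in the last top picture. The arm hid the tweezers there; they were last seen in place in the side picture just before the hook approach.

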